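# Pack the short foot of a leaning arbor press

## Robot

A 6-joint arm with a two-finger parallel gripper is mounted at the origin on a cart in front of the work surface, level with it; the furniture and walls round the work are solid. World frame = base frame: x ahead of the robot, y to its left, z up, the work surface at z = 0. Lengths are in m, angles in rad, forces in N, time in s.
With the tool pointing down it reaches from about 0.275 to 0.85 m from the base axis. Payload 5.2 kg.
Tool frame: the origin (TCP) lies between the finger pads; the fingertips stand 11 mm ahead of it and the grasp point (between the pads) lies 8 mm behind it; z points along the fingers, y is the line along which they close (so a half turn about z gives the same grasp; the last joint's range is limited). The gripper opens to 85 mm and grips with 20 to 120 N. Pads are 22 mm wide; open, the fingers measure 114 mm over their backs; the gripper's body (76 mm by 85 mm) begins 54 mm behind the grasp point. The pads swing forward as they close: fully open they stand 13 mm farther back than shut.
Start: joints at [0.914, 0.259, 1.535, -0, 1.348, -0.203], TCP at [0.241, 0.494, 0.242] pointing down, gripper open.
Joint ranges: [-3.14, 3.14], [-0.91, 2.08], [0.19, 2.58], [-1.22, 4.36], [0.22, 2.71], [-3.12, 3.12]. Speed limits (rad/s): [2.57, 2.57, 3.14, 3.14, 3.14, 3.14].

## Interface

Orientations are given as a unit quaternion [w, x, y, z].
In Python, from plant import arm gives the robot as it stands.
- The arm moves only by the tool arm_command, never from a script. Its argument "rows" is a list of rows, each a list of 3 entries, a list of its own where there are three numbers: the turn, a rotation vector about the tool's x, y, z as a fraction of full scale, then the shift along the tool's x, y, z as a fraction of full scale, then the opening, from -1 (shut) to 1 (fully open). A call has 1 to 5 rows; each row is the pose to reach, as a shift and turn from the pose commanded when the call began, along the tool's axes at that moment; what a row does not reach only later rows make up. Full scale, the value 1, is 0.5 m for a shift and pi/4 rad for a turn. A row lasts 1/8 s, in which the tool goes at most 62.5 mm and 10.7 degrees, less where a joint would pass 70% of its speed; a pose out of reach is approached as far as the arm can. A call with a number of a shift or a turn outside -1 to 1 is refused whole. A call with a gripper value outside its range is refused whole. The fingers move at their own pace and stop on an object; "force" is the grip in N (left out, the last holds). Time passes only in rows, so rows that repeat a pose let the fingers close. It gives the time, the measured TCP pose, the force, the opening and the grip force at its end, in the units of the state.
- arm.get_state(): the state, without advancing time (a new reading comes with each control period).
- arm.capture(name): name is "scene" or "side" or "wrist"; returns a dict with "color" (420x560x3 uint8, blue, green, red), "K" (3x3 intrinsics, pixels), "D" ([k1, k2, p1, p2, k3] as OpenCV has them; the pictures are not rectified), "rvec" (rotation vector, rad) and "tvec" (3), from world to camera coordinates, as OpenCV has them. Camera axes: x right, y down, z forward; pixel columns grow to the right and rows downward; lengths in m; the calibration is good to about 2 mm. A picture is of the moment at which its call begins. There is no depth.
- arm.sign_off(): hands the job in; it is judged then, once.
The state is a dict: "t": time; "qpos": joint angles; "qd": joint speeds; "tau": joint torques, N m; "tcp_pos": TCP position; "tool_rot": TCP orientation; "ft_force": force on the tool from outside, world axes, zero at the start; "ft_torque": the same for the moment, N m; "gripper_width": finger opening in m; "grip_force": force on a finger pad.
Only numpy, scipy, OpenCV 4.12 (cv2) and the standard library are available. Lean on these libraries where they do the work, as an engineer would, in place of code of your own. Each camera call takes 0.05 s, during which the arm holds its last target. There are 200 camera calls.

## Task

The bench arbor press leans to the right because the foot on that side is short: lever that side up with the pry bar over the fulcrum of the bar stand and park the bar's handle under the stand's hook so that the press stays up, then take the packing plate by its tab and slide its tongue in until it lies right under the short foot. Unhook the bar, let the press down gently so that it stands level on the plate, draw the bar out and lay it flat on the desk, clear of the press and the stand. Raise the press with the bar only, never with the gripper, leave it where it stands, and do not disturb the other things on the desk.

Things in the scene. Friction and masses are not known exactly. Their poses are not given: they have to be found in the camera images.
- press: Grey arbor press, 3.2 kg +-20%, loose. Base plate 180 (x) x 150 (y) x 18 mm, 285 mm tall; nothing above 65 mm within 40 mm of the plate's -y edge. Origin on the desk under the plate's middle, z up. Stands on two domed feet (x +-70, y +56 mm), about which it tips, and one flat foot near the middle of the -y edge, 6 mm short: it leans 2.7 deg and that lower plate edge is 20 mm over the desk.
- press_foot (a point): Centre of the underside of the short flat foot (30 x 30 mm, set 4 mm in from the plate's -y edge). y points from this foot into the press. About 1 mm over the desk at the start, 6 mm once packed, 10 to 19 mm with the bar parked under the hook.
- press_lip (a point): Point on the lower -y edge of the base plate, 78 mm in +x from the short foot, near which the bar's tip goes under; the space under the plate is open there. x runs along the edge.
- press_table (a point): Middle of the top of the press's round table; its z axis is square to the base plate, so vertical when the press stands level.
- stand_hook (a point): Underside of the hook's arm, 38.5 mm over the desk, 160 mm behind the fulcrum (stand's -y). 12 mm rod: a post 24 mm to +x (stand's) of this point, from its top an arm in -x over this point, ending 12 mm beyond it, open there. The handle comes down beside the open end (34 mm to -x) and moves in +x under the arm; the press's load then holds it up against the arm.
- bar: Pry bar, 260 mm, 0.32 kg, lying on its handle. Origin under the middle of its length (balances within 15 mm of it), x to the tip, z up. Square handle 20 x 20 mm, x -130 to +10 mm; steel shank 16 mm wide, flat underside at z = 5 mm, x 10 to 130 mm; 10 mm thick to x = 72, then the top tapers to 4 mm at the tip.
- bar_grip (a point): Centre of the handle's section at x = -40 mm of the bar, half-way up the 20 mm: a place to hold it for levering (takes some 10 N down). x points to the tip.
- bar_tip (a point): Middle of the tip end, 170 mm ahead of bar_grip. With x = +70 mm of the bar on the fulcrum the tip is 20 mm under the plate. There the bar is 6 mm thick at the plate's edge: it goes in tilted tip down by 18 deg (lowest fulcrum) to 26 deg (highest). Parked under the hook it is 1 to 3 deg past level; 3 deg further down gives 8 mm of room under the arm.
- shim: Steel packing plate, 72 x 30 mm, 6 mm thick, 0.13 kg, with an upturned tab (30 mm wide, 6 mm thick, 34 mm high over the desk) at its back end. Origin under the middle, x along the tongue away from the tab, z up.
- shim_tab (a point): Centre of the tab, half-way up (17 mm over the desk): take it from above across its 30 mm width (along the plate's y).
- shim_seat (a point): Point on top of the tongue, 50 mm ahead of the tab, 19 mm short of the tongue's end, that belongs under the middle of the short foot (press_foot), tongue pointing along the foot's y; the tab then stands about 30 mm outside the plate's edge.
- stand: Bar stand: flat dark steel strip (4 mm thick, 34 mm wide) bolted to the desk. Origin on the desk straight under the fulcrum, about 40 mm outside the plate's edge; y points from the hook over the fulcrum to the press. The fulcrum is a 12 mm steel rod along x, 40 mm long, on a set screw: its crest stands 25.5 to 32 mm over the desk, otherwise each time, not reported (feel for it with the bar); it does not give.
- oil_bottle: bystander: small upright oil bottle, 123 mm tall
- pliers: bystander: pliers lying near the front edge
- padlock_brass: bystander: brass padlock lying flat
- cylinder_c: bystander: lock cylinder lying on its side
- caliper: bystander: caliper lying at the back
There are look-alikes about, which are no part of the job. What is shaped like the shim but orange, turquoise or yellow is not meant.

How it is judged:
On the way, in this order (a step that is already met when the one before it is completed fails the run):
1. the short foot is levered at least 8.5 mm clear of the desk by the pry bar, held in the gripper and bearing on the fulcrum (height (world z) of press_foot above 0.0085 m and contact force between bar and press above 1 N and contact force between bar and stand above 1 N and contact force between the fingers and bar above 1 N), for 0.2 s.
2. the packing plate lies under the raised foot, its seat point within 12 mm of the foot's middle, while the bar holds the press up (horizontal distance between shim_seat and press_foot below 0.012 m and height (world z) of shim_seat below 0.0095 m and contact force between bar and press above 1 N and height (world z) of press_foot above 0.0075 m), for 0.1 s.
At the end, for the whole second after the job is handed in: The packing plate lies under the short foot (its seat point within 12 mm of the foot's middle) and carries it, the press stands level within 0.7 degrees, and the bar lies flat on the desk, touching neither press nor stand, its tip at least 60 mm from the lip; all at rest (horizontal distance between shim_seat and press_foot below 0.012 m and height (world z) of press_foot between 0.0045 and 0.0075 m and contact force between shim and press above 3 N and angle between press_table's own z axis and vertical below 0.012 rad and contact force between bar and press below 0.05 N and contact force between bar and stand below 0.05 N and horizontal distance between bar_tip and press_lip above 0.06 m and height (world z) of each of bar_grip, bar_tip below 0.016 m and linear speed of each of bar, press, shim below 0.01 m/s).
It fails at once if the gripper lifts or shoves the press (more than 15 N between fingers and press) (contact force between the fingers and press above 15 N).
It fails at once if the press is let drop or jerked (faster than 0.12 m/s) (linear speed of press above 0.12 m/s).
It fails at once if the press is shifted by more than 25 mm (distance of press from where it was at the start of the episode above 0.025 m).
It fails at once if a bystander is moved by more than 30 mm (distance of any of oil_bottle, pliers, padlock_brass, cylinder_c, caliper from where it was at the start of the episode above 0.03 m).
It also fails if it takes over 72 s, if anything falls off the work surface, if the arm or the gripper's body presses on something with over 40 N, if the wrist force passes 120 N, or if a joint passes its speed limit or range.

## Working session

There is one attempt and no reset: what is moved stays moved. The work goes in short steps, Python scripts to look and compute and a tool call to move; the robot and the scene stay as the last step left them, time stands still between calls to the robot, and variables do not carry over. Pictures are saved under pics/ and viewed, at most 10 in all, crops included, and the job is handed in when it is done.

Besides the shell and the picture viewer there is one more tool, called after ">>>" as a command line: name --argument value ..., lists and objects as JSON in quotes. arm_command: Moves the arm, as the interface text tells. Its arguments: {"type":"object","properties":{"rows":{"type":"array"},"force":{"type":"number"}},"required":["rows"]}

```bash
ls; mkdir -p pics; python3 - <<'E'
from plant import arm
import cv2,numpy as np,pickle
s=arm.get_state();print({k:np.round(v,3) for k,v in s.items()})
d={}
for n in("scene","side","wrist"):
    c=arm.capture(n);d[n]=c;cv2.imwrite(f"pics/{n}0.png",c["color"])
    R=cv2.Rodrigues(c["rvec"])[0];print(n,(-R.T@np.ravel(c["tvec"])).round(3),R[2].round(2))
pickle.dump(d,open("cap0.pkl","wb"))
a=np.hstack([d["scene"]["color"],d["side"]["color"]])
E
```

```text
pics
{'t': np.float64(0.0), 'qpos': array([ 0.914,  0.259,  1.536,  0.   ,  1.348, -0.203]), 'qd': array([ 0.   ,  0.   ,  0.   , -0.001,  0.001, -0.001]), 'tau': array([ 0.0000e+00, -4.4603e+01, -2.9057e+01, -0.0000e+00,  1.2000e-02,
        0.0000e+00]), 'tcp_pos': array([0.241, 0.494, 0.241]), 'tool_rot': array([-0.   ,  0.225,  0.974, -0.001]), 'ft_force': array([-0.457, -0.208,  0.628]), 'ft_torque': array([ 0.047, -0.003,  0.042]), 'grip_force': np.float64(0.0), 'gripper_width': np.float64(0.085)}
scene [-0.202 -0.607  0.94 ] [ 0.58  0.45 -0.68]
side [ 0.539 -0.835  0.676] [ 0.01  0.79 -0.62]
wrist [0.166 0.532 0.373] [ 0.29 -0.15 -0.94]
```

View pics/scene0.png

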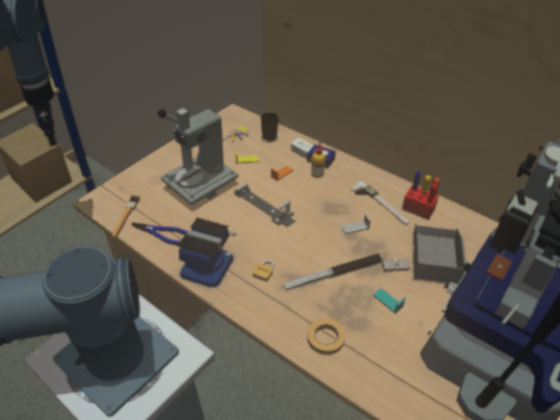

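View pics/side0.png

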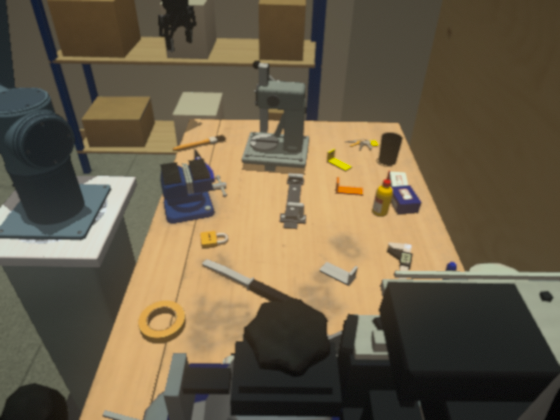

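The scene view shows the press (200,165), stand (265,203), grey shim (356,225) and bar with tip at (288,285) and handle end at (380,262). There is another grey piece at (397,264), so I'll zoom in.

```bash
cat > h.py <<'E'
import cv2,numpy as np,pickle
from scipy.spatial.transform import Rotation as Rn
def ray(c,px):
    R=cv2.Rodrigues(c["rvec"])[0];t=np.ravel(c["tvec"])
    u=cv2.undistortPoints(np.array(px,float).reshape(-1,1,2),c["K"],c["D"]).reshape(-1,2)
    return -R.T@t,np.c_[u,np.ones(len(u))]@R
def plane(c,px,z=0):
    o,d=ray(c,px);z=np.broadcast_to(z,len(d));return o+d*((z-o[2])/d[:,2])[:,None]
def proj(c,P): return cv2.projectPoints(np.array(P,float).reshape(-1,3),c["rvec"],c["tvec"],c["K"],c["D"])[0].reshape(-1,2)
def tri(c1,p1,c2,p2):
    (o1,d1),(o2,d2)=ray(c1,[p1]),ray(c2,[p2])
    d1=d1[0];d2=d2[0];s=np.linalg.lstsq(np.c_[d1,-d2],o2-o1,rcond=None)[0]
    a=o1+s[0]*d1;b=o2+s[1]*d2;return (a+b)/2,np.linalg.norm(a-b)
E
python3 - <<'E'
from h import *
d=pickle.load(open("cap0.pkl","rb"))
a=d["scene"]["color"][140:300,150:420];b=d["side"]["color"][120:300,190:370]
a=cv2.resize(a,None,fx=2.96,fy=2.96,interpolation=cv2.INTER_CUBIC);cv2.imwrite("pics/z1.png",a)
cv2.imwrite("pics/z2.png",cv2.resize(b,None,fx=3.3,fy=3.3,interpolation=cv2.INTER_CUBIC));print(a.shape)
E
```

```text
(474, 799, 3)
```

View pics/z1.png

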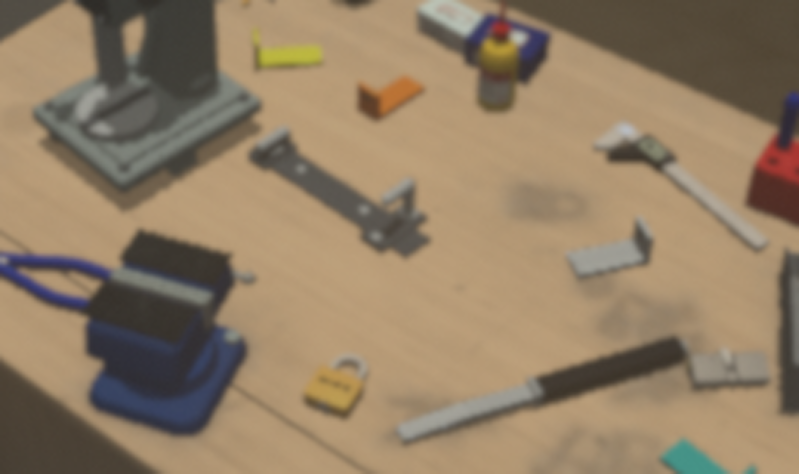

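View pics/z2.png

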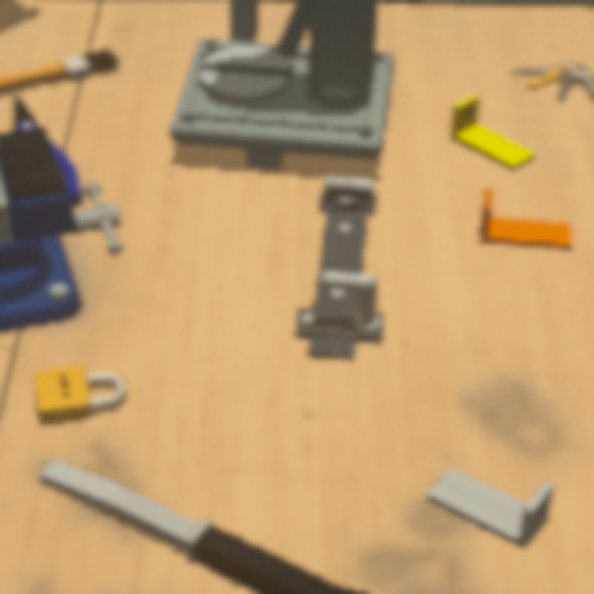

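Zoomed views: plate -y edge at z1 (122,187)-(262,103), fulcrum at z2 (350,185), hook arm at z2 (322..375,278) with its post on +x. The grey shim has its tab at z1 (643,240). The piece behind the bar's handle is a small flat hinge.

```bash
python3 - <<'E'
from h import *
d=pickle.load(open("cap0.pkl","rb"));S,D=d["scene"],d["side"]
A=lambda *p:[(150+x/2.96,140+y/2.96) for x,y in p]
B=lambda *p:[(190+x/3.3,120+y/3.3) for x,y in p]
np.set_printoptions(precision=4,suppress=True)
print("edge A",plane(S,A((122,187),(262,103)),.024)); print("edge B",plane(D,B((175,139),(383,153)),.020))
print("foot B",plane(D,B((250,164),(283,165)),.001))
print("fulc A",plane(S,A((255,152),(290,134)),.024)); print("fulc B",plane(D,B((325,183),(375,183)),.024))
print("hook A",plane(S,A((385,197),(413,183)),.045)); print("hook B",plane(D,B((322,276),(372,280)),.045))
print("strip B",plane(D,B((322,345),(362,345),(325,240),(362,240)),.004))
print("shim tab top A",plane(S,A((640,222),(651,238)),.034),"tongue end",plane(S,A((568,255),(582,277)),.006))
print("shim tab top B",plane(D,B((551,487),(530,510)),.034),"tongue end",plane(D,B((450,468),(428,493)),.006))
print("bar A tip,sh/h,end",plane(S,A((403,433),(540,387),(688,345)),[.008,.015,.015]))
print("bar B",plane(D,B((50,466),(205,538)),[.008,.015]))
# contour of dark handle & shim in scene
c=S["color"];h=cv2.cvtColor(c,cv2.COLOR_BGR2HSV)
E
```

```text
edge A [[0.4416 0.2033 0.024 ]
 [0.6189 0.1829 0.024 ]]
edge B [[0.4441 0.2087 0.02  ]
 [0.6204 0.1927 0.02  ]]
foot B [[0.508  0.2012 0.001 ]
 [0.5363 0.2006 0.001 ]]
fulc A [[0.5581 0.1379 0.024 ]
 [0.5997 0.1289 0.024 ]]
fulc B [[0.5707 0.1398 0.024 ]
 [0.6114 0.1411 0.024 ]]
hook A [[ 0.5678 -0.0146  0.045 ]
 [ 0.599  -0.0231  0.045 ]]
hook B [[ 0.5662 -0.0118  0.045 ]
 [ 0.6021 -0.0154  0.045 ]]
strip B [[ 0.5672 -0.0402  0.004 ]
 [ 0.5961 -0.0394  0.004 ]
 [ 0.5708  0.0887  0.004 ]
 [ 0.6002  0.0896  0.004 ]]
shim tab top A [[ 0.6961 -0.2111  0.034 ]
 [ 0.6842 -0.2298  0.034 ]] tongue end [[ 0.6441 -0.169   0.006 ]
 [ 0.6282 -0.1943  0.006 ]]
shim tab top B [[ 0.7065 -0.2079  0.034 ]
 [ 0.691  -0.2276  0.034 ]] tongue end [[ 0.6497 -0.1648  0.006 ]
 [ 0.6337 -0.1877  0.006 ]]
bar A tip,sh/h,end [[ 0.3855 -0.176   0.008 ]
 [ 0.49   -0.2395  0.015 ]
 [ 0.6079 -0.3146  0.015 ]]
bar B [[ 0.3895 -0.1711  0.008 ]
 [ 0.4936 -0.2373  0.015 ]]
```

```bash
cat >> h.py <<'E'
np.set_printoptions(precision=4,suppress=True)
def Rt(heading,tilt=0):
    """tool x at heading (deg), tool z down; tilt = tip-down pitch (deg) of tool x"""
    h,t=np.radians([heading,tilt])
    x=np.array([np.cos(h)*np.cos(t),np.sin(h)*np.cos(t),-np.sin(t)])
    y=np.array([np.sin(h),-np.cos(h),0]);return np.c_[x,y,np.cross(x,y)]
def q2R(q): return Rn.from_quat(np.r_[q[1:],q[0]]).as_matrix()
def cmd(p0,R0,p1,R1):
    """shift and turn in units of the move"""
    return R0.T@(np.array(p1)-p0)/.5, Rn.from_matrix(R0.T@R1).as_rotvec()/(np.pi/4)
E
python3 - <<'E'
from h import *
from plant import arm
d=pickle.load(open("cap0.pkl","rb"));S,D=d["scene"],d["side"]
print("lever",tri(S,(162,113),D,(258,64)),"press head",tri(S,(183,112),D,(264,85)),"vise jaw",tri(S,(196,222),D,(198,155)), "bottle top",tri(S,(319,147),D,(388,178)))
s=arm.get_state();p,R=s["tcp_pos"],q2R(s["tool_rot"])
a=[.27,.10,.32];b=[.5305,-.265,.16]
print(cmd(p,R,a,R));print(cmd(np.array(a),R,b,Rt(147.3)));print(R)
E
```

```text
lever (array([0.483 , 0.3219, 0.2562]), np.float64(0.004031706818039541)) press head (array([0.5089, 0.2672, 0.2418]), np.float64(0.03860342715053558)) vise jaw (array([0.3441, 0.0733, 0.115 ]), np.float64(0.01521289161690129)) bottle top (array([0.8019, 0.0226, 0.0979]), np.float64(0.004618751525866989))
(array([-0.3978, -0.6829, -0.1558]), array([0., 0., 0.]))
(array([-0.7884, -0.4273,  0.3204]), array([-0.0018, -0.0002,  0.1489]))
[[-0.8988  0.4384 -0.0009]
 [ 0.4384  0.8988 -0.0012]
 [ 0.0003 -0.0014 -1.    ]]
```

>>> arm_command --rows '[[[0, 0, 0], [-0.398, -0.683, -0.156], 0.2], [[0, 0, 0], [-0.398, -0.683, -0.156], 0.2], [[0, 0, 0], [-0.398, -0.683, -0.156], 0.2], [[0, 0, 0], [-0.398, -0.683, -0.156], 0.2], [[0, 0, 0], [-0.398, -0.683, -0.156], 0.2]]'

```text
t: 0.78
tcp_pos: [0.2633, 0.1869, 0.3031]
tool_rot: [0.0, 0.224, 0.975, -0.0]
ft_force: [1.5, -0.9, 0.1]
gripper_width: 0.0509
grip_force: 0.0
```

>>> arm_command --rows '[[[0, 0, 0.149], [-0.876, -0.578, 0.286], 0.2], [[0, 0, 0.149], [-0.876, -0.578, 0.286], 0.2], [[0, 0, 0.149], [-0.876, -0.578, 0.286], 0.2], [[0, 0, 0.149], [-0.876, -0.578, 0.286], 0.2], [[0, 0, 0.149], [-0.876, -0.578, 0.286], 0.2]]'

```text
t: 1.4
tcp_pos: [0.4177, -0.073, 0.2201]
tool_rot: [0.0, 0.282, 0.959, 0.0]
ft_force: [0.7, 0.8, -0.3]
gripper_width: 0.0512
grip_force: 0.0
```

```bash
python3 - <<'E'
from h import *
from plant import arm
s=arm.get_state();p,R=s["tcp_pos"],q2R(s["tool_rot"])
print(s["t"],p,s["qpos"],cmd(p,R,[.528,-.263,.15],Rt(147.3)))
E
```

```text
1.4 [ 0.4177 -0.073   0.2201] [-0.4377  0.0455  1.8481  0.0003  1.2475 -1.4368] (array([-0.391 , -0.2002,  0.1404]), array([ 0.0005,  0.0006, -0.0013]))
```

>>> arm_command --rows '[[[0, 0, 0], [-0.37, -0.19, 0.135], 0.2], [[0, 0, 0], [-0.37, -0.19, 0.135], 0.2], [[0, 0, 0], [-0.37, -0.19, 0.135], 0.2], [[0, 0, 0], [-0.37, -0.19, 0.135], 0.2], [[0, 0, 0], [-0.37, -0.19, 0.135], 0.2]]'

```text
t: 2.02
tcp_pos: [0.5214, -0.2525, 0.1513]
tool_rot: [-0.001, 0.283, 0.959, 0.0]
ft_force: [-0.4, 0.5, -0.3]
gripper_width: 0.0515
grip_force: 0.0
```

```bash
python3 - <<'E'
from h import *
from plant import arm
c=arm.capture("wrist");s=arm.get_state();pickle.dump((c,s),open("cap1.pkl","wb"))
cv2.imwrite("pics/w1.png",c["color"]);print(s["tcp_pos"],s["qpos"])
h=cv2.cvtColor(c["color"],cv2.COLOR_BGR2HSV)
m=((h[...,2]<75)).astype(np.uint8)
n,l,st,ce=cv2.connectedComponentsWithStats(m)
for i in range(1,n):
    if st[i,4]>800: print(st[i],ce[i],cv2.minAreaRect(np.argwhere(l==i)[:,::-1].astype(np.float32)))
print(proj(c,[[.528,-.263,.02],[.387,-.172,.009],[.608,-.315,.02]]))
E
```

```text
[ 0.521  -0.2511  0.152 ] [-0.6421  0.3838  1.589   0.0002  1.1713 -1.6408]
[ 45  27  43  66 990] [58.8879 55.8717] ((64.90380096435547, 60.284156799316406), (66.47758483886719, 39.26815414428711), 85.07289123535156)
[ 483   69   77   78 3415] [523.0501 104.8937] ((525.5892333984375, 103.58615112304688), (59.75993728637695, 96.17652893066406), 43.99491500854492)
[ 243  159   45  128 2712] [275.7061 223.6652] ((265.0, 222.5), (127.0, 44.0), 90.0)
[    0   253   560   167 52239] [257.0655 362.2817] ((279.5, 336.0), (166.0, 559.0), 90.0)
[[272.7191 208.3901]
 [271.4123   9.778 ]
 [273.1374 292.2047]]
```

View pics/w1.png

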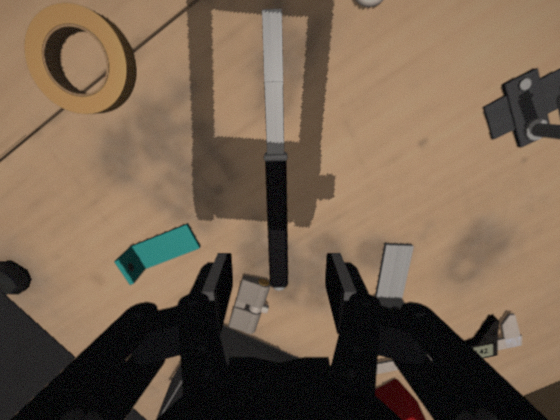

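The wrist view shows the bar upright, with its tip at (273,11), joint at (276,155) and handle end at (279,287). The hinge touches nothing near the grip.

```bash
python3 - <<'E'
from h import *
c,s=pickle.load(open("cap1.pkl","rb"))
P=plane(c,[(273,11),(276.5,155),(279,286)],[.009,.02,.02]);print(P)
v=P[0]-P[2];hd=np.degrees(np.arctan2(v[1],v[0]));u=v[:2]/np.hypot(*v[:2])
g=(P[0,:2]-.17*u+P[2,:2]+.09*u+P[1,:2]-.05*u)/3;print(hd,g,np.hypot(*v[:2]))
p,R=s["tcp_pos"],q2R(s["tool_rot"])
print(cmd(p,R,[*g,.012],Rt(hd)))
E
```

```text
[[ 0.3884 -0.1714  0.009 ]
 [ 0.4869 -0.232   0.02  ]
 [ 0.6048 -0.3055  0.02  ]]
148.2169241556704 [ 0.5302 -0.2591] 0.2546017814809785
(array([-0.025 , -0.0035,  0.2798]), array([ 0.0005, -0.0033, -0.0222]))
```

>>> arm_command --rows '[[[0, 0, -0.022], [-0.025, -0.004, 0.1], 0], [[0, 0, -0.022], [-0.025, -0.004, 0.2], 0], [[0, 0, -0.022], [-0.025, -0.004, 0.25], 0], [[0, 0, -0.022], [-0.025, -0.004, 0.275], 0], [[0, 0, -0.022], [-0.025, -0.004, 0.28], 0]]'

```text
t: 2.7
tcp_pos: [0.5309, -0.2586, 0.0135]
tool_rot: [-0.0, 0.273, 0.962, 0.0]
ft_force: [-0.8, 0.2, 0.9]
gripper_width: 0.0427
grip_force: 0.0
```

>>> arm_command --rows '[[[0, 0, 0], [0, 0, 0], -0.4], [[0, 0, 0], [0, 0, 0], -1], [[0, 0, 0], [0, 0, 0], -1], [[0, 0, 0], [0, 0, 0], -1], [[0, 0, 0], [0, 0, 0], -1]]' --force 100

```text
t: 3.32
tcp_pos: [0.5317, -0.26, 0.0151]
tool_rot: [0.001, 0.273, 0.962, -0.001]
ft_force: [-0.9, -0.0, 6.0]
gripper_width: 0.0175
grip_force: 98.8
```

```bash
python3 - <<'E'
from h import *
from plant import arm
s=arm.get_state();p,R=s["tcp_pos"],q2R(s["tool_rot"])
a=[.53,-.22,.16]; b=[.54,-.04,.16]
print(s['qpos'],cmd(p,R,a,Rt(110)),cmd(np.array(a),Rt(110),b,Rt(75)))
E
```

```text
[-0.643   0.5665  1.6834 -0.0001  0.8888 -1.6604] (array([ 0.0441,  0.0661, -0.29  ]), array([0.0008, 0.0037, 0.851 ])) (array([0.3314, 0.1419, 0.    ]), array([0.    , 0.    , 0.7778]))
```

>>> arm_command --rows '[[[0, 0, 0], [0, 0, -0.1], -1], [[0, 0, 0.2], [0.044, 0.066, -0.2], -1], [[0, 0, 0.851], [0.044, 0.066, -0.29], -1], [[0, 0, 0.851], [0.044, 0.066, -0.29], -1], [[0, 0, 0.851], [0.044, 0.066, -0.29], -1]]'

```text
t: 3.95
tcp_pos: [0.5298, -0.2196, 0.1596]
tool_rot: [0.001, 0.576, 0.818, 0.0]
ft_force: [-0.2, 0.8, -3.3]
gripper_width: 0.0175
grip_force: 98.9
```

>>> arm_command --rows '[[[0, 0, 0.1], [0, 0, 0], -1], [[0, 0, 0.778], [0.331, 0.142, 0], -1], [[0, 0, 0.778], [0.331, 0.142, 0], -1], [[0, 0, 0.778], [0.331, 0.142, 0], -1], [[0, 0, 0.778], [0.331, 0.142, 0], -1]]'

```text
t: 4.58
tcp_pos: [0.5389, -0.0357, 0.1584]
tool_rot: [-0.001, 0.793, 0.61, 0.0]
ft_force: [0.8, 0.1, -2.8]
gripper_width: 0.0173
grip_force: 98.8
```

>>> arm_command --rows '[[[0, 0, 0], [0, 0, 0], -1]]'

```text
t: 4.7
tcp_pos: [0.5396, -0.0397, 0.1585]
tool_rot: [0.0, 0.793, 0.61, -0.0]
ft_force: [-0.1, -0.2, -2.7]
gripper_width: 0.0176
grip_force: 98.8
```

```bash
python3 - <<'E'
from h import *
from plant import arm
c=arm.capture("wrist");s=arm.get_state();pickle.dump((c,s),open("cap2.pkl","wb"))
cv2.imwrite("pics/w2.png",cv2.resize(c["color"],None,fx=1.42,fy=1.42,interpolation=cv2.INTER_CUBIC))
print(s["t"],s["tcp_pos"],q2R(s["tool_rot"]),s["qpos"],s["ft_force"],s["ft_torque"])
E
```

```text
4.75 [ 0.5397 -0.0405  0.1584] [[ 0.2578  0.9662  0.0004]
 [ 0.9662 -0.2578 -0.0007]
 [-0.0006  0.0006 -1.    ]] [-0.2807  0.3141  1.6759 -0.0006  1.1509 -0.0197] [ 0.0496 -1.2673 -3.5528] [-0.0853  0.0464 -0.0324]
```

View pics/w2.png

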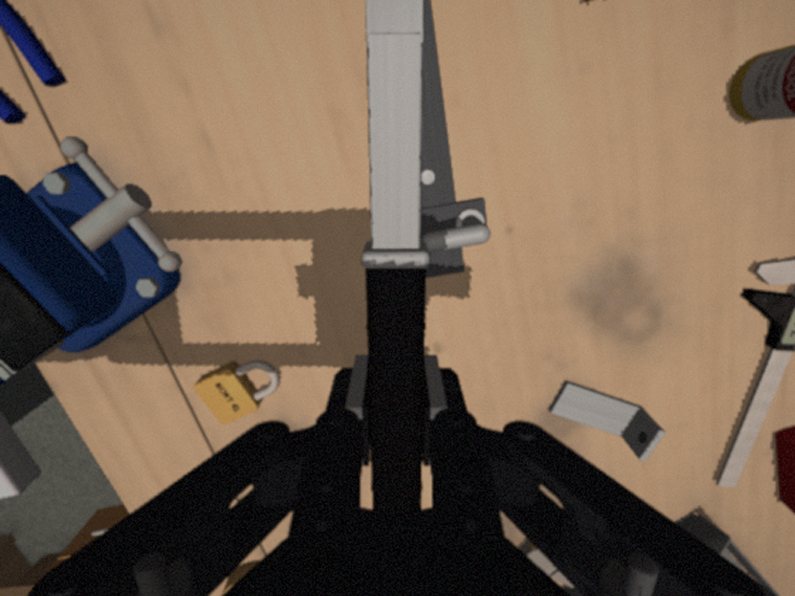

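The view shows the hook arm at (430-488,237) with its post at (484,235), the strip's right edge from (430,10) to (455,198), and the shim tongue at (560,397) with its tab at (650,445). The padlock is clear.

```bash
python3 - <<'E'
from h import *
c,s=pickle.load(open("cap2.pkl","rb"))
f=lambda *p:np.array(p,float)/1.42
P=plane(c,f((430,10),(455,198)),.004);v=P[0]-P[1];hd=np.degrees(np.arctan2(v[1],v[0]));print("strip R edge",P,hd)
print("post top",plane(c,f((480,235)),.0445))
print("screw",plane(c,f((428,177)),.004), "base plate corners",plane(c,f((484,200),(463,270)),.004))
Q=plane(c,f((567,382),(550,412),(638,408),(622,437)),.006);print("shim tongue",Q)
T=plane(c,f((662,432),(643,458)),.034);print("tab top",T)
print("bar",plane(c,f((368,38),(422,38),(370,246),(420,246)),.168))
u=v[:2]/np.hypot(*v[:2]);n=np.array([u[1],-u[0]])
print("u",u,"axis pt at y=.138",)
b=P[0,:2]-.017*n; print(b+u*((.138-b[1])/u[1]), b+u*((-.02-b[1])/u[1]))
E
```

```text
strip R edge [[ 0.6022  0.1116  0.004 ]
 [ 0.5931 -0.0001  0.004 ]] 85.31990053328356
post top [[ 0.5986 -0.0193  0.0445]]
screw [[0.5785 0.0181 0.004 ]] base plate corners [[ 0.6119 -0.0065  0.004 ]
 [ 0.5878 -0.0516  0.004 ]]
shim tongue [[ 0.6485 -0.1629  0.006 ]
 [ 0.6316 -0.1876  0.006 ]
 [ 0.7017 -0.2027  0.006 ]
 [ 0.6868 -0.2283  0.006 ]]
tab top [[ 0.7043 -0.205   0.034 ]
 [ 0.6888 -0.2259  0.034 ]]
bar [[0.5624 0.0702 0.168 ]
 [0.5759 0.0666 0.168 ]
 [0.5477 0.0172 0.168 ]
 [0.5623 0.0134 0.168 ]]
u [0.0816 0.9967] axis pt at y=.138
[0.5873 0.138 ] [ 0.5744 -0.02  ]
```

>>> arm_command --rows '[[[0, 0.6, 0], [-0.04, 0, -0.1], -1], [[0, 0.6, 0], [-0.04, 0, -0.1], -1], [[0, 0.6, 0], [-0.04, 0, -0.1], -1], [[0, 0.6, 0], [-0.04, 0, -0.1], -1]]'

```text
t: 5.25
tcp_pos: [0.5339, -0.0628, 0.2072]
tool_rot: [-0.142, 0.773, 0.59, 0.185]
ft_force: [0.2, 0.3, -2.5]
gripper_width: 0.0174
grip_force: 99.2
```

```bash
python3 - <<'E'
from h import *
from plant import arm
c=arm.capture("wrist");s=arm.get_state();pickle.dump((c,s),open("cap3.pkl","wb"))
cv2.imwrite("pics/w3.png",cv2.resize(c["color"],None,fx=1.42,fy=1.42,interpolation=cv2.INTER_CUBIC))
print(s["t"],s["tcp_pos"])
E
```

```text
5.3 [ 0.5341 -0.0617  0.2076]
```

View pics/w3.png

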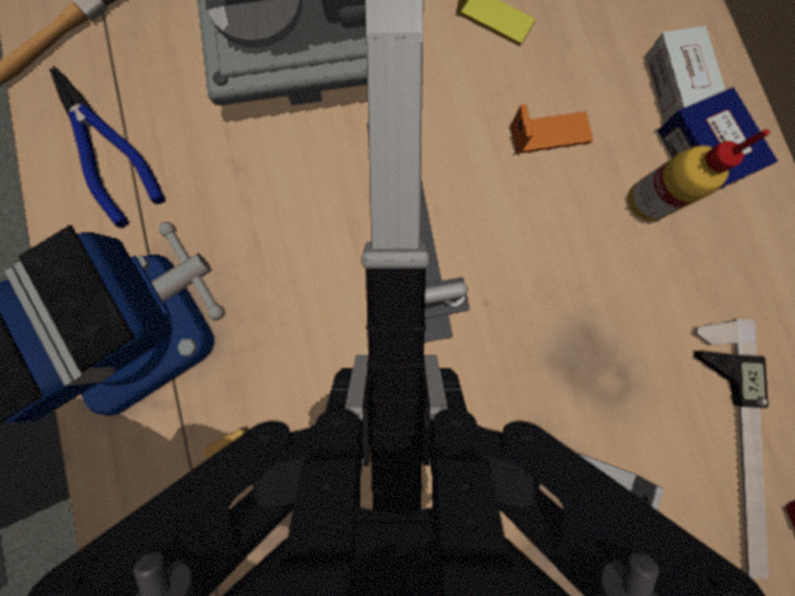

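The press's lower edge runs from (217,104) to (368,86), the foot's underside front edge from (291,103) to (319,101), and the hook post is at (457,293).

```bash
python3 - <<'E'
from h import *
c,s=pickle.load(open("cap3.pkl","rb"))
f=lambda *p:np.array(p,float)/1.42
E=plane(c,f((217,104),(368,86)),.020);v=E[1]-E[0];hd=np.degrees(np.arctan2(v[1],v[0]));print("edge",E,hd)
F=plane(c,f((291,103.5),(319,101)),.001);print("foot front",F)
print("post",plane(c,f((457,293)),.0445))
hk=np.array([.5747,-.0173]);fu=hk+.16*np.array([.0816,.9967])
x=v[:2]/np.hypot(*v[:2]);y=np.array([-x[1],x[0]])
print("fulcrum dist to edge",(E[0,:2]-fu)@y,"foot ctr",F.mean(0)[:2]+.015*y,"fulcrum x rel foot",(fu-F.mean(0)[:2])@x)
E
```

```text
edge [[0.4416 0.2025 0.02  ]
 [0.5766 0.1829 0.02  ]] -8.249965775393894
foot front [[0.5039 0.1978 0.001 ]
 [0.5301 0.1932 0.001 ]]
post [[ 0.5959 -0.0206  0.0445]]
fulcrum dist to edge 0.038741895462373235 foot ctr [0.5192 0.2103] fulcrum x rel foot 0.0776695151757736
```

```bash
python3 - <<'E'
from h import *
for k,rows in(("cap2",[(395,34),(395,246)]),("cap3",[(394,38),(395,247)])):
    c,s=pickle.load(open(k+".pkl","rb"));p,R=s["tcp_pos"],q2R(s["tool_rot"])
    o,d=ray(c,np.array(rows,float)/1.42)
    o=R.T@(o-p);d=d@R
    for zt in (0,.002,.004,-.005):
        print(k,zt,[(o+di*(zt-o[2])/di[2])[:2] for di in d])
E
```

```text
cap2 0 [array([0.1159, 0.0004]), array([0.0556, 0.0003])]
cap2 0.002 [array([0.1163, 0.0004]), array([0.0551, 0.0003])]
cap2 0.004 [array([0.1168, 0.0004]), array([0.0547, 0.0003])]
cap2 -0.005 [array([0.1148, 0.0004]), array([0.0568, 0.0004])]
cap3 0 [array([0.1127, 0.0009]), array([0.0531, 0.001 ])]
cap3 0.002 [array([0.1131, 0.0009]), array([0.0526, 0.001 ])]
cap3 0.004 [array([0.1136, 0.0009]), array([0.0521, 0.001 ])]
cap3 -0.005 [array([0.1116, 0.0009]), array([0.0543, 0.001 ])]
```

```bash
cat >> h.py <<'E'
hk=np.array([.5747,-.0173]);FU=np.array([.5877,.1421])
def tcp(h,hd,tilt,cx,side=0):
    """TCP so that shank underside at tool x=cx rests on the crest h"""
    R=Rt(hd,tilt);return np.r_[FU,h]-R@np.array([cx,side,.010]),R
E
python3 - <<'E'
from h import *
from plant import arm
s=arm.get_state();p,R=s["tcp_pos"],q2R(s["tool_rot"])
p1,R1=tcp(.060,73.3,0,.15); p2,R2=tcp(.040,73.3,22,.143)
p1[2]=.13
print(p1,p2);print(cmd(p,R,p1,R1));print(cmd(p1,R1,p2,R2))
E
```

```text
[ 0.5446 -0.0016  0.13  ] [0.5507 0.0187 0.1028]
(array([ 0.0383, -0.0113,  0.1934]), array([-0.0085, -0.5971,  0.0319]))
(array([0.0423, 0.    , 0.0543]), array([-0.    , -0.4889,  0.    ]))
```

>>> arm_command --rows '[[[-0.008, -0.597, 0.032], [0.038, -0.011, 0.193], -1], [[-0.008, -0.597, 0.032], [0.038, -0.011, 0.193], -1], [[-0.008, -0.597, 0.032], [0.038, -0.011, 0.193], -1], [[-0.008, -0.597, 0.032], [0.038, -0.011, 0.193], -1]]'

```text
t: 5.8
tcp_pos: [0.5455, 0.0037, 0.1312]
tool_rot: [-0.0, 0.799, 0.601, 0.001]
ft_force: [-0.1, 0.3, -2.4]
gripper_width: 0.0174
grip_force: 99.1
```

>>> arm_command --rows '[[[0, -0.25, 0], [0.02, 0, 0.0], -1], [[0, -0.489, 0], [0.042, 0, 0.03], -1], [[0, -0.489, 0], [0.042, 0, 0.054], -1], [[0, -0.489, 0], [0.042, 0, 0.054], -1], [[0, -0.489, 0], [0.042, 0, 0.054], -1]]'

```text
t: 6.42
tcp_pos: [0.5511, 0.0196, 0.1046]
tool_rot: [0.113, 0.788, 0.587, -0.151]
ft_force: [0.6, 0.3, -2.4]
gripper_width: 0.0175
grip_force: 99.2
```

```bash
python3 - <<'E'
from h import *
from plant import arm
c=arm.capture("scene")
s=arm.get_state();p,R=s["tcp_pos"],q2R(s["tool_rot"])
cv2.imwrite("pics/s4.png",cv2.resize(c["color"][130:270,130:330],None,fx=3.9,fy=3.9,interpolation=cv2.INTER_CUBIC))
p2,R2=tcp(.040,73.3,22,.143)
print(s["t"],p,p2,s["ft_force"],s["ft_torque"],R.T@[0,0,-.01],cmd(p,R,p2,R2))
E
```

```text
6.475 [0.5512 0.0195 0.1049] [0.5507 0.0187 0.1028] [-0.3232 -0.2823 -3.2761] [ 0.2614 -0.0778 -0.022 ] [ 0.0037 -0.      0.0093] (array([-0.0002, -0.0006,  0.0045]), array([ 0.0024, -0.0049,  0.0004]))
```

View pics/s4.png

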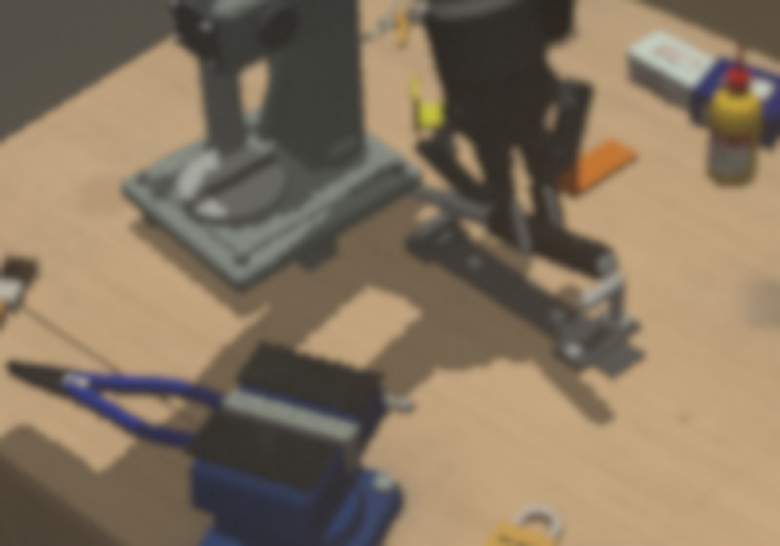

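>>> arm_command --rows '[[[0, 0, 0], [0.003, 0, 0.0075], -1], [[0, 0, 0], [0.006, 0, 0.015], -1], [[0, 0, 0], [0.006, 0, 0.015], -1]]'

```text
t: 6.85
tcp_pos: [0.5505, 0.0208, 0.0955]
tool_rot: [0.113, 0.787, 0.587, -0.152]
ft_force: [-0.1, 0.6, -3.7]
gripper_width: 0.0172
grip_force: 99.2
```

>>> arm_command --rows '[[[0, 0, 0], [0.001, 0, 0.003], -1], [[0, 0, 0], [0.001, 0, 0.003], -1]]'

```text
t: 7.1
tcp_pos: [0.5508, 0.0211, 0.0941]
tool_rot: [0.114, 0.787, 0.588, -0.152]
ft_force: [-0.7, -0.6, -2.5]
gripper_width: 0.0177
grip_force: 99.2
```

>>> arm_command --rows '[[[0, 0, 0], [0.001, 0, 0.003], -1], [[0, 0, 0], [0.001, 0, 0.003], -1]]'

```text
t: 7.35
tcp_pos: [0.5507, 0.021, 0.0925]
tool_rot: [0.114, 0.787, 0.588, -0.152]
ft_force: [0.0, -0.2, -3.4]
gripper_width: 0.0174
grip_force: 99.2
```

>>> arm_command --rows '[[[0, 0, 0], [0.001, 0, 0.003], -1], [[0, 0, 0], [0.001, 0, 0.003], -1]]'

```text
t: 7.6
tcp_pos: [0.5507, 0.0208, 0.0909]
tool_rot: [0.114, 0.787, 0.588, -0.152]
ft_force: [0.2, 0.5, -3.3]
gripper_width: 0.0176
grip_force: 99.2
```

>>> arm_command --rows '[[[0, 0, 0], [0.001, 0, 0.003], -1], [[0, 0, 0], [0.001, 0, 0.003], -1]]'

```text
t: 7.85
tcp_pos: [0.5508, 0.0207, 0.0894]
tool_rot: [0.114, 0.787, 0.587, -0.152]
ft_force: [-0.2, 0.0, -2.5]
gripper_width: 0.0175
grip_force: 99.2
```

>>> arm_command --rows '[[[0, 0, 0], [0.001, 0, 0.002], -1], [[0, 0, 0], [0.001, 0, 0.002], -1]]'

```text
t: 8.1
tcp_pos: [0.5509, 0.0208, 0.0884]
tool_rot: [0.114, 0.787, 0.587, -0.152]
ft_force: [-0.4, -0.1, -2.2]
gripper_width: 0.0178
grip_force: 99.3
```

>>> arm_command --rows '[[[0, 0, 0], [0.001, 0, 0.002], -1], [[0, 0, 0], [0.001, 0, 0.002], -1]]'

```text
t: 8.35
tcp_pos: [0.551, 0.0209, 0.0874]
tool_rot: [0.114, 0.787, 0.587, -0.152]
ft_force: [-1.4, 0.2, -1.1]
gripper_width: 0.0178
grip_force: 99.5
```

>>> arm_command --rows '[[[0, 0, 0], [0.001, 0, 0.002], -1], [[0, 0, 0], [0.001, 0, 0.002], -1]]'

```text
t: 8.6
tcp_pos: [0.5511, 0.0209, 0.0863]
tool_rot: [0.114, 0.787, 0.587, -0.152]
ft_force: [-0.5, -0.4, 1.2]
gripper_width: 0.0179
grip_force: 99.7
```

```bash
python3 - <<'E'
from h import *
from plant import arm
s=arm.get_state();p,R=s["tcp_pos"],q2R(s["tool_rot"])
x=R[:,0];hd=np.degrees(np.arctan2(x[1],x[0]));ti=np.degrees(-np.arcsin(x[2]))
# underside line crossing of fulcrum y
o=p+R@[0,0,.010]; k=(FU-o[:2])@x[:2]/(x[:2]@x[:2]);print(s["t"],hd,ti,"cx",k,"h",(o+k*x),s["ft_force"],s["ft_torque"])
print("tip",p+R@[.173,0,.01])
E
```

```text
8.6 73.48851907619073 21.862943999273458 cx 0.14038262212409755 h [0.5871 0.1423 0.0248] [-0.5053 -0.3693  1.1724] [ 0.4814 -0.0872  0.0461]
tip [0.5957 0.1713 0.0126]
```

```bash
python3 - <<'E'
from h import *
from plant import arm
s=arm.get_state();p,R=s["tcp_pos"],q2R(s["tool_rot"])
p2,R2=tcp(.0268,73.4,20.5,.141);p3,R3=tcp(.0265,73.4,20.5,.112)
print(cmd(p,R,p2,R2),cmd(p,R,p3,R3))
E
```

```text
(array([-0.0031,  0.0009,  0.003 ]), array([0.0018, 0.0303, 0.0018])) (array([0.0551, 0.001 , 0.0022]), array([0.0018, 0.0303, 0.0018]))
```

>>> arm_command --rows '[[[0, 0.03, 0], [-0.003, 0.001, 0.003], -1], [[0, 0.03, 0], [0.02, 0.001, 0.003], -1], [[0, 0.03, 0], [0.04, 0.001, 0.0025], -1], [[0, 0.03, 0], [0.055, 0.001, 0.002], -1], [[0, 0.03, 0], [0.055, 0.001, 0.002], -1]]'

```text
t: 9.22
tcp_pos: [0.5588, 0.0464, 0.0743]
tool_rot: [0.106, 0.788, 0.589, -0.142]
ft_force: [-0.1, 2.6, -2.0]
gripper_width: 0.0176
grip_force: 99.5
```

```bash
cat >> h.py <<'E'
def rep():
    from plant import arm
    s=arm.get_state();p,R=s["tcp_pos"],q2R(s["tool_rot"]);x=R[:,0]
    hd=np.degrees(np.arctan2(x[1],x[0]));ti=np.degrees(-np.arcsin(x[2]))
    o=p+R@[0,0,.010]; k=(FU-o[:2])@x[:2]/(x[:2]@x[:2])
    print("t",s["t"],"p",p,"hd",hd,"tilt",ti,"cx",k,"at fulcrum",o+k*x,"F",s["ft_force"],"tip",p+R@[.173,0,.01],"w",s["gripper_width"])
    return p,R
E
python3 - <<'E'
from h import *
from plant import arm
p,R=rep();p2,R2=tcp(.0252,73.4,3,.112)
p3,R3=tcp(.0252,73.4,-5,.112)
print(cmd(p,R,p2,R2),cmd(p2,R2,p3,R3))
c=arm.capture("scene");pickle.dump(c,open("cap5.pkl","wb"))
cv2.imwrite("pics/s5.png",cv2.resize(c["color"][150:230,180:300],None,fx=6,fy=6,interpolation=cv2.INTER_CUBIC))
E
```

```text
t 9.225 p [0.5588 0.0464 0.0743] hd 73.57187606819828 tilt 20.452944835534442 cx 0.1104534591012492 at fulcrum [0.5871 0.1423 0.0264] F [-0.0701  2.6497 -1.9648] tip [0.6036 0.1985 0.0045] w 0.01761426784754146
(array([0.002 , 0.0006, 0.0703]), array([0.0009, 0.3878, 0.0038])) (array([-0.0006, -0.    ,  0.0314]), array([-0.    ,  0.1778, -0.    ]))
```

View pics/s5.png

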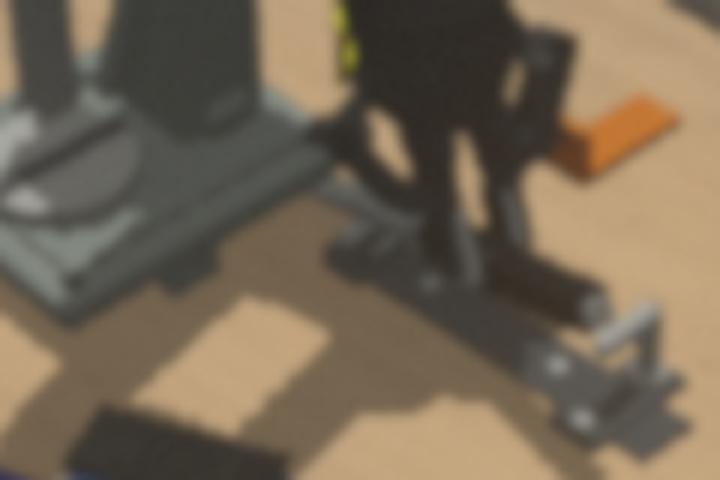

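The bar's tip is under the plate edge at (330,190) and the handle is beside the open end of the hook. I'll lever now.

```bash
python3 - <<'E'
from h import *
p,R=rep();P=[(p,R)]+[tcp(.0252,73.4,a,.1115) for a in (12,4,-4.5)]
for a,b in zip(P,P[1:]): print(cmd(*a,*b))
E
```

```text
t 9.275 p [0.5587 0.046  0.0745] hd 73.56286673923277 tilt 20.465765116383515 cx 0.1108388420730501 at fulcrum [0.5871 0.1423 0.0264] F [ 1.7187  1.3369 -1.7718] tip [0.6036 0.1981 0.0046] w 0.017443977817498155
(array([-0.001 ,  0.0007,  0.0352]), array([0.0012, 0.1881, 0.0035]))
(array([-0.0006,  0.    ,  0.0312]), array([ 0.    ,  0.1778, -0.    ]))
(array([-0.0005, -0.    ,  0.0332]), array([ 0.    ,  0.1889, -0.    ]))
```

>>> arm_command --rows '[[[0, 0.047, 0], [0, 0, 0.0088], -1], [[0, 0.094, 0], [0, 0, 0.0176], -1], [[0, 0.141, 0], [0, 0, 0.0264], -1], [[0, 0.188, 0], [-0.001, 0, 0.0352], -1], [[0, 0.188, 0], [-0.001, 0, 0.0352], -1]]'

```text
t: 9.9
tcp_pos: [0.5567, 0.0393, 0.0587]
tool_rot: [0.062, 0.798, 0.594, -0.082]
ft_force: [-0.3, 8.8, 0.2]
gripper_width: 0.0175
grip_force: 99.9
```

>>> arm_command --rows '[[[0, 0.045, 0], [0, 0, 0.0078], -1], [[0, 0.09, 0], [0, 0, 0.0156], -1], [[0, 0.135, 0], [0, 0, 0.0234], -1], [[0, 0.178, 0], [-0.0006, 0, 0.0312], -1], [[0, 0.178, 0], [-0.0006, 0, 0.0312], -1]]'

```text
t: 10.52
tcp_pos: [0.5556, 0.0357, 0.0436]
tool_rot: [0.02, 0.801, 0.597, -0.027]
ft_force: [1.5, 7.9, 0.4]
gripper_width: 0.0177
grip_force: 99.7
```

```bash
python3 - <<'E'
from h import *
p,R=rep();print(cmd(p,R,*tcp(.0252,73.4,-4.5,.1115)))
E
```

```text
t 10.525 p [0.5556 0.0357 0.0436] hd 73.38646284593771 tilt 3.831844256441315 cx 0.11210610886426953 at fulcrum [0.5874 0.1422 0.0262] F [1.5004 7.9078 0.4206] tip [0.6047 0.2004 0.0221] w 0.017668741987899403
(array([0.0008, 0.0007, 0.0344]), array([ 0.0011,  0.1852, -0.0002]))
```

>>> arm_command --rows '[[[0, 0.04, 0], [0, 0, 0.0095], -1], [[0, 0.08, 0], [0, 0, 0.018], -1], [[0, 0.12, 0], [0, 0, 0.0265], -1], [[0, 0.16, 0], [0, 0, 0.035], -1], [[0, 0.185, 0], [0.001, 0, 0.038], -1]]'

```text
t: 11.15
tcp_pos: [0.5561, 0.0344, 0.0261]
tool_rot: [-0.022, 0.801, 0.598, 0.032]
ft_force: [-2.1, 5.6, 18.2]
gripper_width: 0.0174
grip_force: 101.9
```

```bash
python3 - <<'E'
from h import *
p,R=rep()
from plant import arm
print(arm.get_state()["ft_torque"])
P=[(p,R)]+[tcp(.0252,a,-4.5,.1115) for a in (79.5,85.3)]
for a,b in zip(P,P[1:]): print(cmd(*a,*b))
# handle top center at hook distance
for bx in(.05,.055): print("handle top at bar pt",p+R@[-bx+.003,0,-.005])
E
```

```text
t 11.15 p [0.5561 0.0344 0.0261] hd 73.49896203633088 tilt -4.442007338672532 cx 0.11182787109441719 at fulcrum [0.588  0.142  0.0248] F [-2.1492  5.6199 18.2342] tip [0.6054 0.2005 0.0295] w 0.017446928548012375
[1.1441 0.3534 0.5751]
(array([ 0.0019,  0.0227, -0.0004]), array([ 0.0142,  0.0015, -0.1329]))
(array([0.0011, 0.0226, 0.0001]), array([ 0.0101,  0.    , -0.1285]))
handle top at bar pt [ 0.5427 -0.0109  0.0275]
handle top at bar pt [ 0.5413 -0.0157  0.0271]
```

```bash
python3 - <<'E'
from h import *
p,R=rep()
P=[(p,R)]+[tcp(.0250,a,t,.1115) for a,t in ((73.4,-3.6),(79.5,-3.6),(85.0,-3.6))]
for a,b in zip(P,P[1:]): print(cmd(*a,*b))
E
```

```text
t 11.15 p [0.5561 0.0344 0.0261] hd 73.49896203633088 tilt -4.442007338672532 cx 0.11182787109441719 at fulcrum [0.588  0.142  0.0248] F [-2.1492  5.6199 18.2342] tip [0.6054 0.2005 0.0295] w 0.017446928548012375
(array([ 0.001 , -0.001 , -0.0037]), array([ 0.0037, -0.0187,  0.0022]))
(array([0.0013, 0.0238, 0.0001]), array([ 0.0085, -0.    , -0.1353]))
(array([0.001 , 0.0215, 0.0001]), array([ 0.0077,  0.    , -0.122 ]))
```

>>> arm_command --rows '[[[0.002, -0.018, 0], [0.001, 0, -0.0037], -1], [[0.005, -0.018, -0.045], [0.001, 0.008, -0.0037], -1], [[0.008, -0.018, -0.09], [0.0015, 0.0155, -0.0037], -1], [[0.012, -0.018, -0.134], [0.0023, 0.023, -0.0037], -1], [[0.012, -0.018, -0.134], [0.0023, 0.023, -0.0037], -1]]'

```text
t: 11.78
tcp_pos: [0.5678, 0.0305, 0.0278]
tool_rot: [-0.019, 0.769, 0.639, 0.024]
ft_force: [0.4, -1.0, 6.6]
gripper_width: 0.0177
grip_force: 100.5
```

```bash
python3 - <<'E'
from h import *
p,R=rep();print(cmd(p,R,*tcp(.0250,85.3,-3.6,.1115)))
E
```

```text
t 11.775 p [0.5678 0.0305 0.0278] hd 79.4767045499587 tilt -3.479425035610083 cx 0.11297003530257431 at fulcrum [0.5886 0.1419 0.0247] F [ 0.3681 -0.9888  6.6099] tip [0.5995 0.2009 0.0284] w 0.017728583507397287
(array([ 0.0041,  0.021 , -0.    ]), array([ 0.0098,  0.0028, -0.1292]))
```

>>> arm_command --rows '[[[0.002, 0, -0.032], [0, 0.005, 0], -1], [[0.005, 0, -0.064], [0.001, 0.01, 0], -1], [[0.007, 0, -0.097], [0.002, 0.016, 0], -1], [[0.01, 0, -0.129], [0.003, 0.021, 0], -1], [[0.01, 0, -0.129], [0.003, 0.021, 0], -1]]'

```text
t: 12.4
tcp_pos: [0.5795, 0.0287, 0.0282]
tool_rot: [-0.019, 0.736, 0.677, 0.022]
ft_force: [2.5, -4.5, 5.8]
gripper_width: 0.018
grip_force: 100.5
```

```bash
python3 - <<'E'
from h import *
p,R=rep();print(p+R@[-.047,0,-.005])
P=[(p,R)]+[tcp(.025,85.3,t,.1115) for t in(-2.2,-.5)]
for a,b in zip(P,P[1:]): print(cmd(*a,*b))
E
```

```text
t 12.4 p [0.5795 0.0287 0.0282] hd 85.23487881390079 tilt -3.3950036106616395 cx 0.1132539137937096 at fulcrum [0.589  0.142  0.0249] F [ 2.4629 -4.5317  5.7683] tip [0.5939 0.2014 0.0285] w 0.017977248621786533
[ 0.5756 -0.0183  0.0304]
(array([ 0.004 , -0.0022, -0.0048]), array([ 0.0026, -0.0266, -0.0015]))
(array([ 0.0007, -0.    , -0.0066]), array([ 0.    , -0.0378,  0.    ]))
```

>>> arm_command --rows '[[[0, -0.026, 0], [0.002, -0.001, -0.0048], -1], [[0, -0.039, 0], [0.003, -0.001, -0.007], -1], [[0, -0.052, 0], [0.003, -0.001, -0.0095], -1], [[0, -0.064, 0], [0.003, -0.001, -0.0115], -1], [[0, -0.064, 0], [0.003, -0.001, -0.0115], -1]]'

```text
t: 13.02
tcp_pos: [0.5795, 0.0291, 0.0341]
tool_rot: [-0.001, 0.736, 0.677, 0.004]
ft_force: [2.6, -9.8, 4.3]
gripper_width: 0.0175
grip_force: 100.2
```

```bash
python3 - <<'E'
from h import *
p,R=rep();print(p+R@[-.047,0,-.005])
E
```

```text
t 13.025 p [0.5795 0.0291 0.0341] hd 85.26895729988266 tilt -0.41869532135799586 cx 0.11324655676196571 at fulcrum [0.5889 0.142  0.0249] F [ 2.5552 -9.7854  4.2862] tip [0.5938 0.2016 0.0254] w 0.017494640227655317
[ 0.5756 -0.0178  0.0388]
```

>>> arm_command --rows '[[[0, -0.005, 0], [-0.0005, 0, -0.002], -1], [[0, -0.01, 0], [-0.001, 0, -0.003], -1], [[0, -0.01, 0], [-0.001, 0, -0.003], -1]]'

```text
t: 13.4
tcp_pos: [0.5794, 0.029, 0.0344]
tool_rot: [0.001, 0.736, 0.677, 0.001]
ft_force: [7.0, -7.5, -5.2]
gripper_width: 0.0176
grip_force: 98.9
```

```bash
python3 - <<'E'
from h import *
p,R=rep();print(p+R@[-.047,0,-.005])
E
```

```text
t 13.4 p [0.5794 0.029  0.0344] hd 85.22820351113484 tilt -0.03684798528664923 cx 0.11336395945032704 at fulcrum [0.5889 0.142  0.0244] F [ 7.0068 -7.4728 -5.1741] tip [0.5938 0.2014 0.0245] w 0.017608815811414713
[ 0.5755 -0.0178  0.0393]
```

>>> arm_command --rows '[[[0, 0, 0], [0, 0, 0], -0.5], [[0, 0, 0], [0, 0, 0], -0.3], [[0, 0, 0], [0, 0, 0], -0.1], [[0, 0, 0], [0, 0, 0], 0], [[0, 0, 0], [0, 0, 0], 0]]'

```text
t: 14.02
tcp_pos: [0.5767, 0.0325, 0.0338]
tool_rot: [-0.002, 0.735, 0.678, -0.0]
ft_force: [-1.8, -0.1, -0.1]
gripper_width: 0.0428
grip_force: 0.0
```

>>> arm_command --rows '[[[0, 0, 0], [0, 0, -0.05], 0], [[0, 0, 0], [0, 0, -0.15], 0], [[0, 0, 0], [0, 0, -0.25], 0], [[0, 0, 0], [-0.05, 0, -0.32], 0.2], [[0, 0, 0], [-0.05, 0, -0.32], 0.2]]'

```text
t: 14.65
tcp_pos: [0.5773, 0.0056, 0.1973]
tool_rot: [0.001, 0.735, 0.678, 0.002]
ft_force: [-0.4, 0.7, 0.8]
gripper_width: 0.0515
grip_force: 0.0
```

```bash
python3 - <<'E'
from h import *
from plant import arm
p,R=rep()
c=arm.capture("wrist");s=arm.get_state();pickle.dump((c,s),open("cap6.pkl","wb"))
cv2.imwrite("pics/w6.png",c["color"])
# shim tab target
T=np.array([[.7043,-.205],[.6888,-.2259]]).mean(0);Q=np.array([[.6485,-.1629],[.6316,-.1876]]).mean(0)
v=Q-T;hd=np.degrees(np.arctan2(v[1],v[0]));print("tab",T,"hd",hd,"len",np.hypot(*v))
t=[*(T-0*v),.18]
a=[.62,-.10,.19];print(cmd(p,R,a,Rt(110)));print(cmd(np.array(a),Rt(110),t,Rt(hd)))
print(s["qpos"])
E
```

```text
t 14.65 p [0.5773 0.0056 0.1973] hd 85.32353597062026 tilt -0.0887302742056336 cx 0.1369027779342175 at fulcrum [0.5885 0.142  0.1875] F [-0.4157  0.7355  0.8209] tip [0.5915 0.178  0.1876] w 0.05151931299877721
tab [ 0.6966 -0.2154] hd 144.5679806925549 len 0.06934183441473118
(array([-0.2035,  0.1022,  0.0146]), array([ 0.0045, -0.001 , -0.5484]))
(array([-0.2693,  0.0649,  0.02  ]), array([ 0.    ,  0.    , -0.7682]))
[-0.1838  0.3401  1.5406  0.0025  1.2619 -0.1031]
```

>>> arm_command --rows '[[[0, 0, -0.548], [-0.204, 0.102, 0.015], 0.2], [[0, 0, -0.548], [-0.204, 0.102, 0.015], 0.2], [[0, 0, -0.548], [-0.204, 0.102, 0.015], 0.2], [[0, 0, -0.548], [-0.204, 0.102, 0.015], 0.2]]'

```text
t: 15.2
tcp_pos: [0.6171, -0.0985, 0.1835]
tool_rot: [-0.004, 0.574, 0.819, -0.0]
ft_force: [-0.7, 0.3, 0.5]
gripper_width: 0.0513
grip_force: 0.0
```

>>> arm_command --rows '[[[0, 0, -0.768], [-0.269, 0.065, 0.02], 0.2], [[0, 0, -0.768], [-0.269, 0.065, 0.02], 0.2], [[0, 0, -0.768], [-0.269, 0.065, 0.02], 0.2], [[0, 0, -0.768], [-0.269, 0.065, 0.02], 0.2], [[0, 0, -0.768], [-0.269, 0.065, 0.02], 0.2]]'

```text
t: 15.82
tcp_pos: [0.6943, -0.2127, 0.1738]
tool_rot: [-0.003, 0.304, 0.953, 0.001]
ft_force: [0.3, 0.3, -0.9]
gripper_width: 0.0511
grip_force: 0.0
```

```bash
python3 - <<'E'
from h import *
from plant import arm
p,R=rep()
c=arm.capture("wrist");s=arm.get_state();pickle.dump((c,s),open("cap7.pkl","wb"))
im=c["color"];cv2.imwrite("pics/w7.png",im)
h=cv2.cvtColor(im,cv2.COLOR_BGR2HSV)
m=((h[...,1]<45)&(h[...,2]>90)).astype(np.uint8);m=cv2.morphologyEx(m,cv2.MORPH_OPEN,np.ones((3,3)))
n,l,st,ce=cv2.connectedComponentsWithStats(m)
for i in range(1,n):
    if st[i,4]>300:
        r=cv2.minAreaRect(np.argwhere(l==i)[:,::-1].astype(np.float32));print(st[i],ce[i],r,plane(c,[ce[i]],.006))
T=[.6966,-.2154,.034];print("expected tab top px",proj(c,[T,[.6401,-.1753,.006]]))
E
```

```text
t 15.825 p [ 0.6943 -0.2127  0.1738] hd 144.56796724273238 tilt -0.39492425374382906 cx 0.2924963317410295 at fulcrum [ 0.4559 -0.0431  0.1659] F [ 0.2735  0.3344 -0.8805] tip [ 0.5533 -0.1124  0.165 ] w 0.051110951565818775
[262 124  26  16 327] [273.2844 130.5413] ((274.5, 131.5), (15.0, 25.0), 90.0) [[ 0.6432 -0.1822  0.006 ]]
[ 113  172   37   61 1520] [129.1914 201.9112] ((131.91473388671875, 202.401123046875), (34.90437316894531, 59.171226501464844), 4.236394882202148) [[ 0.613  -0.3545  0.006 ]]
[402 204  28  43 730] [414.5973 227.9342] ((412.7692565917969, 224.34616088867188), (40.59604263305664, 27.260143280029297), 78.69007110595703) [[ 0.8215 -0.1152  0.006 ]]
[  56  248  127   67 3220] [115.1084 288.0981] ((112.112060546875, 290.315673828125), (134.83200073242188, 42.30400085449219), 20.609695434570312) [[ 0.6821 -0.4479  0.006 ]]
[253 257  74  29 866] [290.0427 271.2402] ((290.37921142578125, 271.2823181152344), (11.746618270874023, 75.68892669677734), 75.00492095947266) [[ 0.7859 -0.2609  0.006 ]]
expected tab top px [[277.2524 198.5959]
 [277.1276 123.8166]]
```

```bash
python3 - <<'E'
from h import *
c,s=pickle.load(open("cap7.pkl","rb"))
h=cv2.cvtColor(c["color"],cv2.COLOR_BGR2HSV)
roi=h[112:232,236:322]
for y in range(0,120,6): print(112+y,' '.join(f"{a:3d}/{b:3d}" for a,b in zip(roi[y,::6,1],roi[y,::6,2])))
E
```

```text
112  88/177  90/172  86/169  88/174  91/168  87/175  93/176  93/179  87/103  89/ 95  90/ 96  83/ 89  89/174  90/175  91/176
118  89/170  86/171  83/162  84/161  81/163  86/169  86/169  91/169  90/116  93/ 96  97/ 92  82/100  90/175  91/174  93/178
124  84/163  88/151  84/151  80/147  82/146  37/117  42/122  43/131  37/110  45/ 80  90/ 96  92/ 94  90/173  93/178  91/179
130  88/154  89/146  80/146  83/138  81/138  15/181  15/181  16/174  14/178  19/ 93  89/ 92  90/ 96  95/178  91/179  94/180
136  89/155  86/148  83/142  81/144  80/141  15/166  16/140  14/ 91  20/ 89  14/ 91  85/ 96  89/ 97  91/145  90/182  93/178
142  95/ 89  80/ 86  77/ 83  71/ 79  70/ 77   8/ 90   8/ 92  11/ 89   9/ 89  11/ 92  81/ 98  94/100  84/109  92/177  92/174
148  87/ 88  86/ 83  84/ 79  75/ 78  76/ 81   8/ 96  19/ 92  20/ 89  19/ 93  14/ 91  88/ 99  93/ 99  98/101  91/179  91/173
154  87/ 91  87/ 88  79/ 87  81/ 85  76/ 87  14/ 92  11/ 90  14/ 90  11/ 93  14/ 90  93/101  98/101  99/ 93  91/177  91/176
160  86/ 80  89/ 92  84/ 97  83/ 92  81/ 91  11/ 90   8/ 90  11/ 91   8/ 91  17/ 89  90/102  95/ 99  88/ 98 
[... 679 characters left out ...]
  10/ 79  13/ 80  17/ 76  17/ 77  22/ 82  93/102  87/105  92/103  96/104  90/181
202  93/ 99  91/101  93/102  98/ 99  92/103  87/100  84/ 97  90/ 99  88/ 98  83/101  98/101  94/103  91/101  91/101  92/186
208  94/100  84/103  89/103  87/105  88/101  95/102  89/100  87/100  93/102  98/102  90/127  96/101  92/103  91/120  91/183
214  96/ 98  98/102  94/100  96/ 96  89/120  87/126  91/143  89/183  94/182  92/182  88/185  94/184  94/185  90/186  93/184
220  90/182  87/181  91/173  88/176  94/180  91/184  91/182  92/181  90/179  96/184  93/181  88/182  90/182  88/182  94/180
226  94/177  92/174  90/182  88/186  89/186  94/182  96/178  89/180  89/178  92/181  93/184  93/184  92/183  95/183  95/178
```

```bash
python3 - <<'E'
from h import *
from plant import arm
c,s=pickle.load(open("cap7.pkl","rb"))
h=cv2.cvtColor(c["color"],cv2.COLOR_BGR2HSV)
m=np.zeros(h.shape[:2],np.uint8);m[115:212,245:310]=(h[115:212,245:310,1]<50)
r=cv2.minAreaRect(np.argwhere(m)[:,::-1].astype(np.float32));b=cv2.boxPoints(r);print(r,b)
b=b[np.argsort(b[:,1])]; top=b[:2].mean(0);bot=b[2:].mean(0)
rows=np.where(m.any(1))[0];print(rows[[0,-1]])
A=plane(c,[top],.005)[0];B=plane(c,[bot],.034)[0];v=(A-B)[:2];hd=np.degrees(np.arctan2(v[1],v[0]));u=v/np.hypot(*v)
tab=B[:2]+.003*u;print(A,B,hd,np.hypot(*v),"tab",tab)
p,R=s["tcp_pos"],q2R(s["tool_rot"]);s2=arm.get_state();print(s2["tcp_pos"])
for z in(.05,.024):print(cmd(s2["tcp_pos"],q2R(s2["tool_rot"]),[*tab,z],Rt(hd)))
E
```

```text
((277.0, 162.5), (30.0, 77.0), 0.0) [[262. 201.]
 [262. 124.]
 [292. 124.]
 [292. 201.]]
[124 201]
[ 0.6402 -0.1755  0.005 ] [ 0.6985 -0.217   0.034 ] 144.536131900433 0.07153125770766894 tab [ 0.696  -0.2153]
[ 0.6943 -0.2127  0.1742]
(array([-0.0075, -0.0023,  0.2484]), array([ 0.0004, -0.0081,  0.0006]))
(array([-0.0078, -0.0024,  0.3004]), array([ 0.0004, -0.0081,  0.0006]))
```

>>> arm_command --rows '[[[0, -0.008, 0], [-0.008, -0.002, 0.1], 0.1], [[0, -0.008, 0], [-0.008, -0.002, 0.2], 0.1], [[0, -0.008, 0], [-0.008, -0.002, 0.26], 0.1], [[0, -0.008, 0], [-0.008, -0.002, 0.3], 0.1], [[0, -0.008, 0], [-0.008, -0.002, 0.312], 0.1]]'

```text
t: 16.5
tcp_pos: [0.6963, -0.2159, 0.0181]
tool_rot: [0.0, 0.304, 0.953, 0.0]
ft_force: [0.4, 0.6, 0.4]
gripper_width: 0.0469
grip_force: 0.0
```

>>> arm_command --rows '[[[0, 0, 0], [0, 0, 0], -0.1], [[0, 0, 0], [0, 0, 0], -1], [[0, 0, 0], [0, 0, 0], -1], [[0, 0, 0], [0, 0, 0], -1], [[0, 0, 0], [0, 0, 0], -1]]' --force 60

```text
t: 17.12
tcp_pos: [0.6979, -0.2172, 0.021]
tool_rot: [0.003, 0.304, 0.953, -0.0]
ft_force: [0.8, -0.2, 6.2]
gripper_width: 0.0285
grip_force: 59.7
```

```bash
python3 - <<'E'
from h import *
p,R=rep()
# press frame
for ph in (84.0,):
    y=np.array([np.cos(np.radians(ph)),np.sin(np.radians(ph))]);ft=np.array([.521,.2125])
    tab=ft-.05*y; st=tab-.07*y
    print("tab goal",tab,"stage",st)
a=[.66,-.17,.12];b=np.r_[st,.12];b[1]-=.03
print(cmd(p,R,a,Rt(115)),cmd(np.array(a),Rt(115),b,Rt(84)))
E
```

```text
t 17.125 p [ 0.6979 -0.2172  0.021 ] hd 144.59899337389032 tilt 0.2835042961275204 cx 0.2980156396577204 at fulcrum [ 0.455  -0.0446  0.0095] F [ 0.784  -0.1976  6.2282] tip [ 0.5569 -0.117   0.0102] w 0.02846511793162104
tab goal [0.5158 0.1628] stage [0.5085 0.0932]
(array([ 0.1155,  0.0333, -0.1985]), array([0.0029, 0.0058, 0.6578])) (array([ 0.5507, -0.0776,  0.    ]), array([0.    , 0.    , 0.6889]))
```

>>> arm_command --rows '[[[0, 0, 0], [0, 0, -0.1], -1], [[0, 0, 0.3], [0.116, 0.033, -0.198], -1], [[0, 0, 0.658], [0.116, 0.033, -0.198], -1], [[0, 0, 0.658], [0.116, 0.033, -0.198], -1], [[0, 0, 0.658], [0.116, 0.033, -0.198], -1]]'

```text
t: 17.75
tcp_pos: [0.6585, -0.1693, 0.1181]
tool_rot: [0.001, 0.537, 0.844, 0.0]
ft_force: [-0.3, 0.1, -1.5]
gripper_width: 0.0284
grip_force: 59.6
```

>>> arm_command --rows '[[[0, 0, 0.689], [0.551, -0.078, 0], -1], [[0, 0, 0.689], [0.551, -0.078, 0], -1], [[0, 0, 0.689], [0.551, -0.078, 0], -1], [[0, 0, 0.689], [0.551, -0.078, 0], -1], [[0, 0, 0.689], [0.551, -0.078, 0], -1]]'

```text
t: 18.38
tcp_pos: [0.5044, 0.066, 0.1171]
tool_rot: [-0.0, 0.741, 0.671, -0.0]
ft_force: [0.1, -1.0, -1.6]
gripper_width: 0.0282
grip_force: 59.6
```

>>> arm_command --rows '[[[0, 0, 0], [0, 0, 0], -1], [[0, 0, 0], [0, 0, 0], -1]]'

```text
t: 18.62
tcp_pos: [0.508, 0.063, 0.1177]
tool_rot: [0.001, 0.743, 0.67, 0.001]
ft_force: [0.0, -0.1, -1.8]
gripper_width: 0.028
grip_force: 59.6
```

```bash
python3 - <<'E'
from h import *
from plant import arm
d=pickle.load(open("cap0.pkl","rb"))
print("vise handle",tri(d["scene"],(150+250/2.96,140+277/2.96),d["side"],(190+115/3.3,120+245/3.3)))
p,R=rep()
c=arm.capture("wrist");s=arm.get_state();pickle.dump((c,s),open("cap8.pkl","wb"))
cv2.imwrite("pics/w8.png",cv2.resize(c["color"],None,fx=1.42,fy=1.42,interpolation=cv2.INTER_CUBIC))
E
```

```text
vise handle (array([0.414 , 0.0137, 0.0484]), np.float64(0.00391956076377345))
t 18.625 p [0.508  0.063  0.1177] hd 84.0741111963363 tilt 0.05013606613950064 cx 0.08692825998076525 at fulcrum [0.517  0.1494 0.1076] F [ 0.0231 -0.1323 -1.7585] tip [0.5259 0.2351 0.1076] w 0.028028542910229316
```

View pics/w8.png

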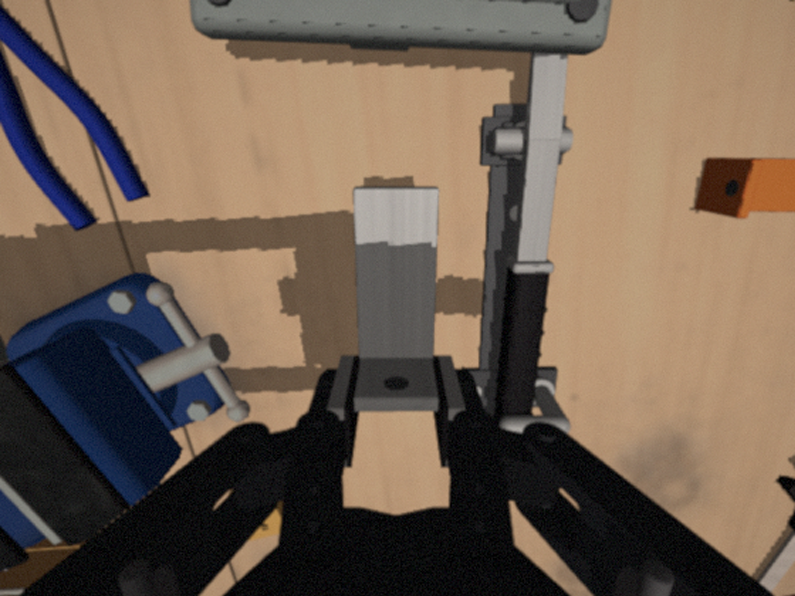

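The parked bar holds the press up, with its tip under the plate at (548,52). The held shim's tongue end is at (356-438,187), the foot's lower front edge at (352-410,48), and the plate's lower edge runs from (200,36) to (605,51).

```bash
python3 - <<'E'
from h import *
c,s=pickle.load(open("cap8.pkl","rb"));p,R=s["tcp_pos"],q2R(s["tool_rot"])
f=lambda *q:np.array(q,float)/1.42
E=plane(c,f((203,37),(603,51)),.031);v=E[1]-E[0];ex=v[:2]/np.hypot(*v[:2]);y=np.array([-ex[1],ex[0]]);ph=np.degrees(np.arctan2(y[1],y[0]))
F=plane(c,f((352,46),(410,49)),.012);ft=F.mean(0)[:2]+.015*y
print("edge",E,"len",np.hypot(*v[:2]),"press y hd",ph,"foot front",F,"gap edge-foot",(F.mean(0)-E[0])[:2]@y,"foot",ft, "edge mid+19:",E.mean(0)[:2]+.019*y)
o,d=ray(c,f((356,187),(438,187),(397,375)));o=R.T@(o-p);d=d@R
e=[(o+di*(z-o[2])/di[2]) for di,z in zip(d,(.015,.015,-.013))];print("tool tongue end",e)
B=plane(c,f((519,260),(552,120)),.034);print("bar",B)
E
```

```text
edge [[0.4344 0.2049 0.031 ]
 [0.6192 0.1798 0.031 ]] len 0.18649514066524558 press y hd 82.27021054875884 foot front [[0.5012 0.1977 0.012 ]
 [0.5302 0.1933 0.012 ]] gap edge-foot 0.0016843293220007707 foot [0.5177 0.2104] edge mid+19: [0.5293 0.2111]
tool tongue end [array([ 0.0723, -0.0129,  0.015 ]), array([0.0723, 0.0154, 0.015 ]), array([ 0.0149,  0.0012, -0.013 ])]
bar [[0.5781 0.0831 0.034 ]
 [0.5946 0.1518 0.034 ]]
```

```bash
python3 - <<'E'
from h import *
p,R=rep();ft=np.array([.518,.2112])
R1=Rt(82.6);g=ft-(R1@[.053,.001,0])[:2];y=R1[:2,0]
a=np.r_[g-.055*y,.0225];b=np.r_[g,.0225];print(a,b)
print(cmd(p,R,a,R1),cmd(a,R1,b,R1))
E
```

```text
t 18.675 p [0.5081 0.0627 0.1176] hd 84.00891497678995 tilt 0.0474151051414669 cx 0.08731643332281377 at fulcrum [0.5173 0.1495 0.1076] F [-0.1432 -0.0617 -1.0371] tip [0.5262 0.2347 0.1075] w 0.028638170933440545
[0.5031 0.1042 0.0225] [0.5102 0.1588 0.0225]
(array([ 0.0818, -0.0191,  0.1902]), array([0.0031, 0.001 , 0.0313])) (array([0.11, 0.  , 0.  ]), array([0., 0., 0.]))
```

>>> arm_command --rows '[[[0, 0, 0.031], [0.082, -0.019, 0.06], -1], [[0, 0, 0.031], [0.082, -0.019, 0.12], -1], [[0, 0, 0.031], [0.082, -0.019, 0.17], -1], [[0, 0, 0.031], [0.082, -0.019, 0.19], -1], [[0, 0, 0.031], [0.082, -0.019, 0.19], -1]]'

```text
t: 19.3
tcp_pos: [0.5027, 0.1045, 0.0223]
tool_rot: [0.001, 0.752, 0.66, 0.0]
ft_force: [0.1, -0.4, -0.4]
gripper_width: 0.0282
grip_force: 59.7
```

>>> arm_command --rows '[[[0, 0, 0], [0.03, 0, 0], -1], [[0, 0, 0], [0.06, 0, 0], -1], [[0, 0, 0], [0.09, 0, 0], -1], [[0, 0, 0], [0.11, 0, 0], -1], [[0, 0, 0], [0.11, 0, 0], -1]]'

```text
t: 19.92
tcp_pos: [0.5092, 0.161, 0.0226]
tool_rot: [0.001, 0.751, 0.661, 0.0]
ft_force: [-0.9, -0.5, -0.1]
gripper_width: 0.0283
grip_force: 59.6
```

```bash
python3 - <<'E'
from h import *
p,R=rep();print("seat",p+R@[.053,.001,.015])
E
```

```text
t 19.925 p [0.5092 0.161  0.0226] hd 82.69728009266733 tilt 0.022064932366773704 cx -0.008740504519837869 at fulcrum [0.5081 0.1523 0.0126] F [-0.9225 -0.5205 -0.1339] tip [0.5312 0.3326 0.0125] w 0.028275726168277174
seat [0.5169 0.2134 0.0076]
```

>>> arm_command --rows '[[[0, 0, 0], [-0.002, 0, 0.002], -1], [[0, 0, 0], [-0.002, 0, 0.003], -1], [[0, 0, 0], [-0.002, 0, 0.003], -0.4], [[0, 0, 0], [-0.002, 0, 0.003], -0.1], [[0, 0, 0], [-0.002, 0, 0.003], 0]]'

```text
t: 20.55
tcp_pos: [0.5093, 0.1588, 0.0212]
tool_rot: [0.001, 0.751, 0.66, 0.001]
ft_force: [-0.4, 0.6, 0.5]
gripper_width: 0.0428
grip_force: 0.0
```

```bash
python3 - <<'E'
from h import *
from plant import arm
p,R=rep()
c=arm.capture("wrist");cv2.imwrite("pics/w9.png",c["color"])
h=cv2.cvtColor(c["color"],cv2.COLOR_BGR2HSV)
q=proj(c,[p+R@[x,.0013,z] for x,z in((.003,-.013),(.006,.015),(.034,.010),(.034,-.01),(.0723,.015))]);print(q)
for x in(262,270,278,286,296): print(x,[f"{y}:{h[y,x,1]}/{h[y,x,2]}" for y in range(60,270,5)])
E
```

```text
t 20.55 p [0.5093 0.1588 0.0212] hd 82.57603580638927 tilt 0.01754395758745886 cx -0.006402013764779483 at fulcrum [0.5085 0.1524 0.0112] F [-0.4105  0.5921  0.4538] tip [0.5317 0.3303 0.0112] w 0.04280896001787496
[[279.368  285.3574]
 [279.2408 251.499 ]
 [279.229  208.0117]
 [279.3208 223.1442]
 [279.1592 131.1453]]
262 ['60:13/117', '65:18/115', '70:13/116', '75:16/115', '80:7/117', '85:11/116', '90:11/114', '95:11/116', '100:17/118', '105:9/115', '110:16/114', '115:20/115', '120:7/114', '125:13/114', '130:14/108', '135:9/110', '140:9/143', '145:9/140', '150:9/143', '155:12/146', '160:9/146', '165:11/143', '170:14/148', '175:17/148', '180:12/147', '185:10/148', '190:9/147', '195:0/79', '200:9/85', '205:11/71', '210:9/89', '215:18/86', '220:12/86', '225:25/83', '230:6/79', '235:10/80', '240:10/106', '245:19/109', '250:10/103', '255:15/66', '260:8/62', '265:24/65']
270 ['60:11/117', '65:14/110', '70:11/113', '75:18/116', '80:11/118', '85:14/112', '90:11/114', '95:13/118', '100:11/114', '105:11/113', '110:16/115', '115:13/115', '120:7/114', '125:9/109', '130:3/79', '135:7/141', '140
[... 1305 characters left out ...]
9/87', '215:15/87', '220:12/86', '225:12/87', '230:9/87', '235:13/77', '240:10/107', '245:14/110', '250:17/104', '255:19/66', '260:8/66', '265:19/66']
296 ['60:9/119', '65:15/120', '70:13/117', '75:20/116', '80:21/121', '85:13/118', '90:13/120', '95:6/118', '100:12/103', '105:13/81', '110:9/85', '115:7/78', '120:3/78', '125:3/80', '130:13/81', '135:15/102', '140:12/144', '145:7/139', '150:11/141', '155:11/142', '160:11/142', '165:12/145', '170:10/146', '175:7/144', '180:12/146', '185:10/147', '190:9/83', '195:15/83', '200:9/86', '205:4/69', '210:3/84', '215:6/88', '220:6/86', '225:15/87', '230:21/85', '235:3/75', '240:19/106', '245:12/108', '250:17/108', '255:8/62', '260:11/67', '265:16/63']
```

```bash
python3 - <<'E'
from h import *
from plant import arm
c=arm.capture("wrist");s=arm.get_state();p,R=s["tcp_pos"],q2R(s["tool_rot"]);pickle.dump((c,s),open("cap9.pkl","wb"))
h=cv2.cvtColor(c["color"],cv2.COLOR_BGR2HSV)
for x in list(range(100,260,10))+list(range(305,400,8)):
    col=h[100:300,x,1]>60
    r=np.where(col)[0]
    if len(r):
        y=100+r[0];P=[R.T@(plane(c,[(x,y)],z)[0]-p) for z in(.029,.033)];print(x,y,100+r[-1],len(r),h[y-14:y+2:2,x,2],P[0][:2],P[1][:2])
E
```

```text
100 234 299 66 [109 149 146 146 129  77  73  95] [ 0.0277 -0.0827] [ 0.0295 -0.08  ]
110 234 299 66 [117 153 152 148  96  81  77  96] [ 0.0277 -0.078 ] [ 0.0295 -0.0754]
120 235 299 65 [132  83  84  87  82  79  75 114] [ 0.0271 -0.0734] [ 0.029  -0.0709]
130 234 299 66 [ 82  83  88  84  87  85  75 136] [ 0.0277 -0.0685] [ 0.0295 -0.0663]
140 235 299 65 [ 83  87  81  85  78  77  76 165] [ 0.0271 -0.0639] [ 0.029  -0.0618]
150 235 299 65 [ 84  83  86  83  86  80  79 161] [ 0.0271 -0.0592] [ 0.029  -0.0573]
160 234 299 66 [ 87  85  89  83  85  82  76 113] [ 0.0276 -0.0544] [ 0.0295 -0.0526]
170 235 299 65 [ 87  85  79  82  83  83  72 101] [ 0.0271 -0.0498] [ 0.029  -0.0482]
180 235 299 65 [ 78  85  82  84  83  78  76 102] [ 0.0271 -0.0451] [ 0.029  -0.0436]
190 236 299 64 [ 83  85  83  86  80  76  86 126] [ 0.0266 -0.0405] [ 0.0285 -0.0391]
200 236 298 61 [ 92  89  85  88  87  81  73 122] [ 0.0266 -0.0358] [ 0.0285 -0.0346]
210 235 299 52 [85 85 86 86 82 82 75 93] [ 0.0271 -0.0311] [ 0.029 -0.03 ]
220 236 299 29 [ 88  83  88  85  87  79  79 108] [ 0.0266 -0.0264] [ 0.0285 -0.0255]
230 2
[... 439 characters left out ...]
 148  96  78  73 104] [0.0259 0.0209] [0.0279 0.0203]
329 237 295 28 [ 88 145 154 152 146 134 131 194] [0.0259 0.0247] [0.0279 0.0239]
337 237 261 25 [153 152 151 154 147 135 129 194] [0.0259 0.0284] [0.0279 0.0275]
345 237 298 43 [157 151 155 151 118 136 128 168] [0.0259 0.0322] [0.0278 0.0312]
353 237 297 52 [152 152 152 156 147 137 129 178] [0.0259 0.0359] [0.0278 0.0348]
361 237 299 62 [156 155 158 155 151 140 125 188] [0.0259 0.0397] [0.0278 0.0384]
369 238 299 62 [157 156 154 153 145 135 140 211] [0.0254 0.0435] [0.0273 0.0421]
377 237 299 22 [159 157 157 158 111 134 133 171] [0.0259 0.0472] [0.0278 0.0457]
385 237 245 9 [153 155 157 155 134 143 132 161] [0.0258 0.051 ] [0.0278 0.0494]
```

The plate's silhouette puts the tab about 33 mm outside the edge against the nominal 31 mm, so the shim is in place. Next I'll rise and return to the bar.

>>> arm_command --rows '[[[0, 0, 0], [0, 0, -0.04], 0], [[0, 0, 0], [0, 0, -0.1], 0], [[0, 0, 0], [-0.1, 0, -0.2], 0], [[0, 0, 0], [-0.2, 0, -0.24], 0], [[0, 0, 0], [-0.2, 0, -0.24], 0]]'

```text
t: 21.28
tcp_pos: [0.4974, 0.0567, 0.1436]
tool_rot: [0.003, 0.753, 0.658, 0.002]
ft_force: [0.1, -0.4, -0.4]
gripper_width: 0.0429
grip_force: 0.0
```

```bash
python3 - <<'E'
from h import *
p,R=rep();a=np.array([.5793,.029,.10]);b=a.copy();b[2]=.0345
print(cmd(p,R,a,Rt(85.3)),cmd(a,Rt(85.3),b,Rt(85.3)))
E
```

```text
t 21.275 p [0.4974 0.0567 0.1436] hd 82.34828735950043 tilt 0.0670133161568584 cx 0.0966690278485562 at fulcrum [0.5104 0.1525 0.1334] F [ 0.1452 -0.4351 -0.383 ] tip [0.5205 0.2281 0.1334] w 0.04290222548748001
(array([-0.033 ,  0.1691,  0.0883]), array([ 0.0086,  0.0017, -0.0656])) (array([0.   , 0.   , 0.131]), array([0., 0., 0.]))
```

>>> arm_command --rows '[[[0, 0, -0.066], [-0.033, 0.169, 0.088], 0], [[0, 0, -0.066], [-0.033, 0.169, 0.088], 0], [[0, 0, -0.066], [-0.033, 0.169, 0.088], 0], [[0, 0, -0.066], [-0.033, 0.169, 0.088], 0]]'

```text
t: 21.78
tcp_pos: [0.5767, 0.0335, 0.0965]
tool_rot: [-0.0, 0.734, 0.679, -0.0]
ft_force: [-0.2, 0.6, 0.3]
gripper_width: 0.0427
grip_force: 0.0
```

```bash
python3 - <<'E'
from h import *
c,s=pickle.load(open("cap8.pkl","rb"))
f=lambda *q:np.array(q,float)/1.42
B=plane(c,f((531,268),(518,408),(545,137)),[.039,.039,.035]);print(B)
for a,b in((1,0),(0,2)): 
    v=B[b]-B[a];print(np.degrees(np.arctan2(v[1],v[0])),np.hypot(*v[:2]))
p,R=rep();print(cmd(p,R,[.5793,.029,.0345],Rt(85.3)), [R.T@(b-p) for b in B])
E
```

```text
[[ 0.5831  0.0795  0.039 ]
 [ 0.5757 -0.0078  0.039 ]
 [ 0.591   0.1444  0.035 ]]
85.16096421322034 0.0875597955853073
83.02087050721741 0.06536868519286741
t 21.775 p [0.5767 0.0335 0.0965] hd 85.59053383569515 tilt 0.003118179439828091 cx 0.10912015783954959 at fulcrum [0.5851 0.1423 0.0865] F [-0.1578  0.5746  0.3199] tip [0.59   0.206  0.0865] w 0.04270264101768601
(array([-0.0086,  0.006 ,  0.124 ]), array([-0.0008,  0.0001,  0.0065])) [array([0.0463, 0.0028, 0.0575]), array([-0.0412,  0.0022,  0.0575]), array([0.1116, 0.0058, 0.0615])]
```

>>> arm_command --rows '[[[0, 0, 0.006], [-0.006, 0.005, 0.04], 0], [[0, 0, 0.006], [-0.009, 0.006, 0.08], 0], [[0, 0, 0.006], [-0.009, 0.006, 0.11], 0], [[0, 0, 0.006], [-0.009, 0.006, 0.124], 0], [[0, 0, 0.006], [-0.009, 0.006, 0.124], 0]]'

```text
t: 22.4
tcp_pos: [0.5801, 0.0281, 0.0352]
tool_rot: [0.001, 0.735, 0.678, 0.0]
ft_force: [-1.1, -0.3, 0.2]
gripper_width: 0.0428
grip_force: 0.0
```

>>> arm_command --rows '[[[0, 0, 0], [0, 0, 0], -0.4], [[0, 0, 0], [0, 0, 0], -0.6], [[0, 0, 0], [0, 0, 0], -1], [[0, 0, 0], [0, 0, 0], -1], [[0, 0, 0], [0, 0, 0], -1]]' --force 100

```text
t: 23.02
tcp_pos: [0.5808, 0.0277, 0.0356]
tool_rot: [0.001, 0.736, 0.677, 0.001]
ft_force: [-0.2, -0.6, 3.8]
gripper_width: 0.0172
grip_force: 98.1
```

```bash
python3 - <<'E'
from h import *
p,R=rep()
P=[(p,R)]+[tcp(.0246,85.3,-3.4,.113),tcp(.0246,79.5,-3.4,.113),tcp(.0246,73.4,-3.4,.113)]
for a,b in zip(P,P[1:]): print(cmd(*a,*b))
E
```

```text
t 23.025 p [0.5808 0.0277 0.0356] hd 85.28914075619365 tilt 0.029312808629133425 cx 0.11456697520325704 at fulcrum [0.5902 0.1419 0.0256] F [-0.1883 -0.6156  3.7526] tip [0.595  0.2001 0.0255] w 0.017233220356458624
(array([ 0.0023, -0.005 ,  0.0155]), array([ 0.0031,  0.0762, -0.0001]))
(array([ 0.0012, -0.0229,  0.0001]), array([-0.0076, -0.    ,  0.1287]))
(array([ 0.0013, -0.0241,  0.0001]), array([-0.008 ,  0.    ,  0.1353]))
```

>>> arm_command --rows '[[[0, 0.02, 0], [0, 0, 0.0045], -1], [[0, 0.04, 0], [0, 0, 0.0085], -1], [[0, 0.06, 0], [0, 0, 0.0125], -1], [[0, 0.076, 0], [0, 0, 0.0145], -1], [[0, 0.076, 0], [0, 0, 0.0145], -1]]'

```text
t: 23.65
tcp_pos: [0.5811, 0.0274, 0.0285]
tool_rot: [-0.019, 0.735, 0.677, 0.023]
ft_force: [-0.6, -0.3, 6.5]
gripper_width: 0.0173
grip_force: 98.6
```

```bash
python3 - <<'E'
from h import *
p,R=rep();print(p+R@[-.047,0,-.0055])
E
```

```text
t 23.65 p [0.5811 0.0274 0.0285] hd 85.298194261319 tilt -3.4265446877236014 cx 0.1144419853337583 at fulcrum [0.5905 0.1419 0.0254] F [-0.6271 -0.3166  6.469 ] tip [0.5953 0.2001 0.0289] w 0.01727147256859918
[ 0.5772 -0.0197  0.0312]
```

>>> arm_command --rows '[[[-0.002, 0, 0.032], [0, -0.006, 0], -1], [[-0.004, 0, 0.064], [0, -0.0115, 0], -1], [[-0.006, 0, 0.097], [0.001, -0.017, 0], -1], [[-0.008, 0, 0.129], [0.001, -0.023, 0], -1], [[-0.008, 0, 0.129], [0.001, -0.023, 0], -1]]'

```text
t: 24.28
tcp_pos: [0.5694, 0.029, 0.0285]
tool_rot: [-0.018, 0.768, 0.639, 0.024]
ft_force: [-1.3, -0.7, 6.5]
gripper_width: 0.0175
grip_force: 98.6
```

>>> arm_command --rows '[[[-0.002, 0, 0.034], [0, -0.006, 0], -1], [[-0.004, 0, 0.068], [0, -0.012, 0], -1], [[-0.006, 0, 0.102], [0.001, -0.018, 0], -1], [[-0.008, 0, 0.135], [0.001, -0.024, 0], -1], [[-0.008, 0, 0.135], [0.001, -0.024, 0], -1]]'

```text
t: 24.9
tcp_pos: [0.557, 0.0321, 0.0283]
tool_rot: [-0.017, 0.801, 0.598, 0.024]
ft_force: [-2.1, 0.8, 7.9]
gripper_width: 0.0173
grip_force: 98.8
```

```bash
python3 - <<'E'
from h import *
p,R=rep();print(p+R@[-.047,0,-.0055])
P=[(p,R)]+[tcp(.0254,73.4,t,.113) for t in(3,9,15,20)]
for a,b in zip(P,P[1:]): print(cmd(*a,*b))
E
```

```text
t 24.9 p [0.557  0.0321 0.0283] hd 73.46202433440565 tilt -3.430155736814009 cx 0.1138368624890502 at fulcrum [0.5895 0.1416 0.0252] F [-2.1078  0.7821  7.9342] tip [0.6063 0.1982 0.0287] w 0.017337171393169735
[ 0.5435 -0.0132  0.031 ]
(array([ 0.0054, -0.0039, -0.0257]), array([ 0.0019, -0.1429,  0.0013]))
(array([ 0.0033, -0.    , -0.0235]), array([ 0.    , -0.1333, -0.    ]))
(array([ 0.0033,  0.    , -0.0235]), array([ 0.    , -0.1333,  0.    ]))
(array([ 0.0026,  0.    , -0.0196]), array([-0.    , -0.1111, -0.    ]))
```

>>> arm_command --rows '[[[0, -0.036, 0], [0.001, 0, -0.0065], -1], [[0, -0.072, 0], [0.002, 0, -0.013], -1], [[0, -0.108, 0], [0.003, 0, -0.0195], -1], [[0, -0.143, 0], [0.004, 0, -0.0257], -1], [[0, -0.143, 0], [0.004, 0, -0.0257], -1]]'

```text
t: 25.52
tcp_pos: [0.5568, 0.0331, 0.0409]
tool_rot: [0.016, 0.801, 0.598, -0.022]
ft_force: [-3.5, -1.5, 6.2]
gripper_width: 0.0172
grip_force: 98.4
```

>>> arm_command --rows '[[[0, -0.034, 0], [0.001, 0, -0.006], -1], [[0, -0.067, 0], [0.002, 0, -0.012], -1], [[0, -0.1, 0], [0.003, 0, -0.018], -1], [[0, -0.133, 0], [0.0033, 0, -0.0235], -1], [[0, -0.133, 0], [0.0033, 0, -0.0235], -1]]'

```text
t: 26.15
tcp_pos: [0.5575, 0.0351, 0.0526]
tool_rot: [0.047, 0.799, 0.596, -0.064]
ft_force: [-4.3, -2.6, 5.1]
gripper_width: 0.0169
grip_force: 98.2
```

```bash
python3 - <<'E'
from h import *
p,R=rep()
E
```

```text
t 26.15 p [0.5575 0.0351 0.0526] hd 73.4506347081335 tilt 9.101429826385735 cx 0.11417163101229508 at fulcrum [0.5891 0.1417 0.0246] F [-4.3431 -2.6213  5.0645] tip [0.6057 0.1974 0.0153] w 0.016926396994832
```

>>> arm_command --rows '[[[0, -0.027, 0], [0.001, 0, -0.0047], -1], [[0, -0.054, 0], [0.0015, 0, -0.0094], -1], [[0, -0.081, 0], [0.002, 0, -0.0141], -1], [[0, -0.107, 0], [0.0025, 0, -0.0188], -1], [[0, -0.133, 0], [0.003, 0, -0.0235], -1]]'

```text
t: 26.78
tcp_pos: [0.5592, 0.0389, 0.064]
tool_rot: [0.079, 0.795, 0.592, -0.104]
ft_force: [-3.4, 0.4, 1.7]
gripper_width: 0.0169
grip_force: 98.0
```

```bash
python3 - <<'E'
from h import *
p,R=rep()
E
```

```text
t 26.775 p [0.5592 0.0389 0.064 ] hd 73.37169246541002 tilt 15.04057501734905 cx 0.11349243970237721 at fulcrum [0.5898 0.1415 0.0249] F [-3.3939  0.3951  1.7138] tip [0.6063 0.1965 0.0094] w 0.016945139622258052
```

>>> arm_command --rows '[[[0, 0, 0], [0, 0, -0.003], -1], [[0, 0, 0], [-0.03, 0, -0.003], -1], [[0, 0, 0], [-0.07, 0, -0.004], -1], [[0, 0, 0], [-0.11, 0, -0.006], -1], [[0, 0, 0], [-0.15, 0, -0.02], -1]]'

```text
t: 27.4
tcp_pos: [0.538, -0.0305, 0.0933]
tool_rot: [0.078, 0.795, 0.592, -0.105]
ft_force: [0.0, -0.4, -2.5]
gripper_width: 0.0175
grip_force: 98.0
```

```bash
python3 - <<'E'
from h import *
p,R=rep()
P=[(p,R),(np.array([.535,-.06,.15]),Rt(80)),(np.array([.53,-.22,.12]),Rt(115)),(np.array([.532,-.26,.05]),Rt(148.2)),]
for a,b in zip(P,P[1:]): print(cmd(*a,*b))
E
```

```text
t 27.4 p [ 0.538  -0.0305  0.0933] hd 73.31251048471415 tilt 15.038390526038976 cx 0.188674327829635 at fulcrum [0.5896 0.1415 0.0346] F [ 0.004  -0.4188 -2.5493] tip [0.5853 0.127  0.0387] w 0.01750280435020781
(array([-0.0857,  0.0112, -0.0945]), array([-0.019 ,  0.3338, -0.1477]))
(array([-0.3169,  0.0457,  0.06  ]), array([ 0.    ,  0.    , -0.7778]))
(array([-0.0742, -0.0302,  0.14  ]), array([ 0.    ,  0.    , -0.7378]))
```

>>> arm_command --rows '[[[0, 0, 0], [-0.03, 0, -0.08], -1], [[-0.019, 0.334, -0.148], [-0.086, 0.011, -0.095], -1], [[-0.019, 0.334, -0.148], [-0.086, 0.011, -0.095], -1], [[-0.019, 0.334, -0.148], [-0.086, 0.011, -0.095], -1], [[-0.019, 0.334, -0.148], [-0.086, 0.011, -0.095], -1]]'

```text
t: 28.02
tcp_pos: [0.5354, -0.0587, 0.1502]
tool_rot: [0.001, 0.766, 0.643, -0.0]
ft_force: [-0.1, 0.1, -3.8]
gripper_width: 0.0173
grip_force: 98.5
```

>>> arm_command --rows '[[[0, 0, -0.778], [-0.317, 0.046, 0.06], -1], [[0, 0, -0.778], [-0.317, 0.046, 0.06], -1], [[0, 0, -0.778], [-0.317, 0.046, 0.06], -1], [[0, 0, -0.778], [-0.317, 0.046, 0.06], -1], [[0, 0, -0.778], [-0.317, 0.046, 0.06], -1]]'

```text
t: 28.65
tcp_pos: [0.5312, -0.2175, 0.1191]
tool_rot: [-0.0, 0.537, 0.844, 0.0]
ft_force: [0.8, 0.8, -2.6]
gripper_width: 0.0175
grip_force: 98.5
```

>>> arm_command --rows '[[[0, 0, -0.738], [-0.074, -0.03, 0.14], -1], [[0, 0, -0.738], [-0.074, -0.03, 0.14], -1], [[0, 0, -0.738], [-0.074, -0.03, 0.14], -1], [[0, 0, -0.738], [-0.074, -0.03, 0.14], -1], [[0, 0, -0.738], [-0.074, -0.03, 0.14], -1]]'

```text
t: 29.28
tcp_pos: [0.5342, -0.2571, 0.0503]
tool_rot: [0.001, 0.274, 0.962, 0.0]
ft_force: [-0.3, -0.4, -2.8]
gripper_width: 0.0174
grip_force: 98.7
```

```bash
python3 - <<'E'
from h import *
from plant import arm
p,R=rep();print(cmd(p,R,[.532,-.26,.017],Rt(148.2)))
# check press / shim
for n in("scene","side"):
    c=arm.capture(n);pickle.dump(c,open(f"fin_{n}.pkl","wb"));cv2.imwrite(f"pics/fin_{n}.png",c["color"])
d=pickle.load(open("cap0.pkl","rb"))
for n,(x0,y0,x1,y1) in {"scene":(158,95,240,205),"side":(240,60,312,175)}.items():
    c=pickle.load(open(f"fin_{n}.pkl","rb"))
    a=cv2.cvtColor(d[n]["color"],cv2.COLOR_BGR2GRAY)[y0:y1,x0:x1].astype(np.float32);b=cv2.cvtColor(c["color"],cv2.COLOR_BGR2GRAY)[y0:y1,x0:x1].astype(np.float32)
    print(n,cv2.phaseCorrelate(a,b,cv2.createHanningWindow(a.shape[::-1],cv2.CV_32F)))
E
```

```text
t 29.275 p [ 0.5342 -0.2571  0.0503] hd 148.1673285292535 tilt 0.09748908921056935 cx 0.16512139739546905 at fulcrum [ 0.3939 -0.17    0.0401] F [-0.3124 -0.3519 -2.8359] tip [ 0.3872 -0.1659  0.0401] w 0.0174053390428149
(array([ 0.0008, -0.0073,  0.0667]), array([ 0.0014,  0.0022, -0.0007]))
scene ((-0.7931569752348366, -1.8494852144369744), 0.9277029030411331)
side ((-0.3052748330746198, 7.783679711773239), 0.10712772850637083)
```

>>> arm_command --rows '[[[0, 0, 0], [0, 0, 0.03], -1], [[0, 0, 0], [0, 0, 0.05], -1], [[0, 0, 0], [0, 0, 0.06], -1], [[0, 0, 0], [0, 0, 0.065], -1], [[0, 0, 0], [0, 0, 0.065], -1]]'

```text
t: 30.0
tcp_pos: [0.5337, -0.258, 0.0177]
tool_rot: [0.001, 0.273, 0.962, 0.0]
ft_force: [-0.1, 1.2, -3.0]
gripper_width: 0.0172
grip_force: 98.9
```

>>> arm_command --rows '[[[0, 0, 0], [0, 0, 0.002], -1], [[0, 0, 0], [0, 0, 0.002], -1]]'

```text
t: 30.25
tcp_pos: [0.5339, -0.2582, 0.0174]
tool_rot: [0.001, 0.273, 0.962, 0.0]
ft_force: [-3.4, 1.0, 4.7]
gripper_width: 0.017
grip_force: 99.7
```

>>> arm_command --rows '[[[0, 0, 0], [0, 0, 0], -0.5], [[0, 0, 0], [0, 0, 0], -0.2], [[0, 0, 0], [0, 0, 0], 0], [[0, 0, 0], [0, 0, 0], 0]]'

```text
t: 30.75
tcp_pos: [0.5337, -0.258, 0.0164]
tool_rot: [0.001, 0.273, 0.962, 0.0]
ft_force: [0.6, 0.2, 0.1]
gripper_width: 0.0427
grip_force: 0.0
```

>>> arm_command --rows '[[[0, 0, 0], [0, 0, -0.04], 0], [[0, 0, 0], [0, 0, -0.15], 0], [[0, 0, 0], [0, 0, -0.25], 0], [[0, 0, 0], [0, 0, -0.3], 0], [[0, 0, 0], [0, 0, -0.3], 0]]'

```text
t: 31.38
tcp_pos: [0.5347, -0.2589, 0.169]
tool_rot: [0.003, 0.273, 0.962, -0.001]
ft_force: [0.3, 0.6, -0.7]
gripper_width: 0.0426
grip_force: 0.0
```

```bash
python3 - <<'E'
from h import *
from plant import arm
p,R=rep()
c=arm.capture("wrist");h=cv2.cvtColor(c["color"],cv2.COLOR_BGR2HSV);cv2.imwrite("pics/w10.png",c["color"])
# dark handle + shank extents near middle column
q=proj(c,[[.5339-.85*.003,-.2582,.02]]);print(q)
m=((h[...,2]<60)&(h[...,1]<120)).astype(np.uint8);m[:,:240]=0;m[:,320:]=0
n,l,st,ce=cv2.connectedComponentsWithStats(m);print([tuple(x) for x in st[1:] if x[4]>300])
P=[(p,R),(np.array([.52,-.08,.2]),Rt(115)),(np.array([.508,.063,.16]),Rt(82.5))]
for a,b in zip(P,P[1:]): print(cmd(*a,*b))
E
```

```text
t 31.375 p [ 0.5347 -0.2589  0.169 ] hd 148.31041793026958 tilt 0.37493888554952143 cx 0.16563406167348102 at fulcrum [ 0.3938 -0.1719  0.1579] F [ 0.3486  0.6087 -0.7261] tip [ 0.3876 -0.1681  0.1579] w 0.042647446314194024
[[276.8932 187.5573]]
[(np.int32(269), np.int32(140), np.int32(21), np.int32(125), np.int32(1927)), (np.int32(240), np.int32(312), np.int32(80), np.int32(108), np.int32(4935))]
(array([ 0.2126,  0.2891, -0.0631]), array([0.0034, 0.0078, 0.7402]))
(array([0.2693, 0.0991, 0.08  ]), array([0.    , 0.    , 0.7222]))
```

The handle lies at rows 140-265, flat on the desk. I'll check the shim and press once from close by.

>>> arm_command --rows '[[[0, 0, 0.74], [0.213, 0.289, -0.063], 0], [[0, 0, 0.74], [0.213, 0.289, -0.063], 0], [[0, 0, 0.74], [0.213, 0.289, -0.063], 0], [[0, 0, 0.74], [0.213, 0.289, -0.063], 0], [[0, 0, 0.74], [0.213, 0.289, -0.063], 0]]'

```text
t: 32.05
tcp_pos: [0.5183, -0.079, 0.1967]
tool_rot: [-0.0, 0.536, 0.844, 0.0]
ft_force: [0.2, -0.0, -0.1]
gripper_width: 0.0426
grip_force: 0.0
```

>>> arm_command --rows '[[[0, 0, 0.722], [0.269, 0.099, 0.08], 0], [[0, 0, 0.722], [0.269, 0.099, 0.08], 0], [[0, 0, 0.722], [0.269, 0.099, 0.08], 0], [[0, 0, 0.722], [0.269, 0.099, 0.08], 0], [[0, 0, 0.722], [0.269, 0.099, 0.08], 0]]'

```text
t: 32.67
tcp_pos: [0.5073, 0.0622, 0.1576]
tool_rot: [0.0, 0.751, 0.66, 0.0]
ft_force: [1.7, -0.2, -0.1]
gripper_width: 0.0431
grip_force: 0.0
```

```bash
python3 - <<'E'
from h import *
from plant import arm
p,R=rep()
c=arm.capture("wrist");h=cv2.cvtColor(c["color"],cv2.COLOR_BGR2HSV);cv2.imwrite("pics/w11.png",c["color"])
print(proj(c,[[.5102,.162,.034],[.518,.2115,.006],[.434,.205,.025],[.619,.18,.025]]))
g=(h[...,1]<50).astype(np.uint8);g[260:]=0
for x in range(110,440,10):
    r=np.where(~g[20:260,x].astype(bool))[0]; print(x,20+r[0] if len(r) else None,end='; ')
n,l,st,ce=cv2.connectedComponentsWithStats(g);print()
x0,y0=np.round(proj(c,[[.5102,.162,.034]])[0]).astype(int)
for y in range(max(0,y0-90),min(260,y0+30),5): print(y,''.join('#' if v else '.' for v in g[y,x0-60:x0+130:3]))
E
```

```text
t 32.675 p [0.5073 0.0622 0.1576] hd 82.61041726557353 tilt 0.002996769789329223 cx 0.08959324685941279 at fulcrum [0.5188 0.151  0.1476] F [ 1.7196 -0.1752 -0.116 ] tip [0.5296 0.2337 0.1476] w 0.043051915394417786
[[264.9163  84.7901]
 [266.999   23.4828]
 [164.5206  42.2235]
 [395.0529  43.3157]]
110 20; 120 20; 130 20; 140 20; 150 20; 160 20; 170 45; 180 48; 190 48; 200 48; 210 48; 220 47; 230 47; 240 47; 250 72; 260 91; 270 91; 280 91; 290 46; 300 46; 310 46; 320 45; 330 45; 340 45; 350 45; 360 44; 370 44; 380 44; 390 43; 400 38; 410 20; 420 20; 430 20; 
0 ################################################################
5 ################################################################
10 ################################################################
15 ################################################################
20 ################################################################
25 ################################################################
30 ################################################################
35 #########################################################
[... 330 characters left out ...]
.................
65 ...............############.....................................
70 ...............############.....................................
75 ................###########.................############........
80 ................###########.................############........
85 ...............############...............################......
90 ...............###########................#################.....
95 ..........................................##################....
100 ..........................................#################.....
105 ..........................................################......
110 ..........................................##############........
```

```bash
python3 - <<'E'
from h import *
from plant import arm
c=arm.capture("wrist");R=cv2.Rodrigues(c["rvec"])[0];print("cam",-R.T@np.ravel(c["tvec"]))
t=plane(c,[(268,91.5),(268,91.5)],[.034,0.]);e=plane(c,[(268,46.5),(170,46.5),(390,43.5)],[.025]*3)
v=e[2]-e[1];x=v[:2]/np.hypot(*v[:2]);y=np.array([-x[1],x[0]])
print(t,e,"press y hd",np.degrees(np.arctan2(y[1],y[0])),"tab back to edge",[(e[0]-a)[:2]@y for a in t])
l=plane(c,[(250,60),(250,88),(286,60),(284,88)],[.006,.006,.006,.006]);print(l)
E
```

```text
cam [0.5193 0.1466 0.2891]
[[0.5122 0.1564 0.034 ]
 [0.5113 0.1578 0.    ]] [[0.5169 0.1907 0.025 ]
 [0.4379 0.2013 0.025 ]
 [0.6154 0.1802 0.025 ]] press y hd 83.21194044120345 tab back to edge [np.float64(0.034556162252001796), np.float64(0.033365009330963494)]
[[0.4994 0.1854 0.006 ]
 [0.4957 0.1626 0.006 ]
 [0.5309 0.1812 0.006 ]
 [0.5263 0.1586 0.006 ]]
```

```bash
python3 -c "
from plant import arm
print(arm.sign_off())"
```

```text
the job is handed in; nothing more can be done
None
```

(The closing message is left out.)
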